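# Turn a tray blank over into the sanding jig and clamp it

## Robot

A 6-joint arm with a two-finger parallel gripper is mounted at the origin on the work surface. World frame = base frame: x ahead of the robot, y to its left, z up, the work surface at z = 0. Lengths are in m, angles in rad, forces in N, time in s.
With the tool pointing down it reaches from about 0.25 to 0.775 m from the base axis. Payload 4 kg.
Tool frame: the origin (TCP) lies at the very end of the fingers, on their centre line; the grasp point (between the pads) lies 19 mm behind it; z points along the fingers, y is the line along which they close (so a half turn about z gives the same grasp; the last joint's range is limited). The gripper opens to 85 mm and grips with 20 to 120 N. Pads are 22 mm wide; open, the fingers measure 114 mm over their backs; the gripper's body (76 mm by 85 mm) begins 54 mm behind the grasp point. The pads swing forward as they close: fully open they stand 13 mm farther back than shut.
Start: joints at [1.188, 0.087, 1.371, -0, 1.684, -0.103], TCP at [0.152, 0.529, 0.2] pointing down, gripper open.
Joint ranges: [-3.1, 3.1], [-0.76, 2.03], [0.27, 2.55], [-1.08, 4.22], [0.17, 2.65], [-2.57, 2.57]. Speed limits (rad/s): [2.79, 2.79, 3.14, 3.14, 3.14, 3.14].

## Interface

Orientations are given as a rotation vector (axis times angle).
In Python, from station import robot, eyes gives the robot as it stands. The module is installed in compiled form; this text tells all that it offers.
- The arm moves only by the tool jog_arm, never from a script. Its argument "motion" is a list of rows, each a list of 3 entries, a list of its own where there are three numbers: the shift along the tool's x, y, z each as a share of 0.12 m, from -1 to 1, then the turn, a rotation vector about the tool's x, y, z each as a share of pi rad, from -1 to 1, then the opening, from 0 (shut) to 1 (fully open). A call has 1 to 10 rows; each row is the pose to reach, as a shift and turn from the pose commanded when the call began, along the tool's axes at that moment, turning the shorter way round; what a row does not reach only later rows make up. A row lasts 1/8 s, in which the tool goes at most 62.5 mm and 10.7 degrees, less where a joint would pass 70% of its speed; a pose out of reach is approached as far as the arm can. A call with a number of a shift or a turn outside -1 to 1 is refused whole. A call with a gripper value outside its range is refused whole. The fingers move at their own pace and stop on an object; "grip_force" is the grip in N (left out, the last holds). Time passes only in rows, so rows that repeat a pose let the fingers close. It gives the time, the measured TCP pose, the force, the opening and the grip force at its end, in the units of the state.
- robot.read_state(): the state, without advancing time (a new reading comes with each control period).
- eyes.read_camera(name): name is "side" or "top" or "wrist"; returns a dict with "pixels" (420x560x3 uint8, red, green, blue), "K" (3x3 intrinsics, pixels), "T" (4x4, takes a point from camera to world coordinates). Camera axes: x right, y down, z forward; pixel columns grow to the right and rows downward; lengths in m; the calibration is good to about 2 mm. A picture is of the moment at which its call begins. There is no depth.
- robot.sign_off(): hands the job in; it is judged then, once.
The state is a dict: "clock": time; "joint_pos": joint angles; "joint_velocities": joint speeds; "joint_efforts": joint torques, N m; "tcp_pos": TCP position; "tool_rot": TCP orientation; "contact_force": force on the tool from outside, world axes, zero at the start; "torque": the same for the moment, N m; "width": opening from 0.0 (shut) to 1.0 (fully open); "finger_force": force on a finger pad.
Only numpy, scipy, OpenCV 4.12 (cv2) and the standard library are available. Lean on these libraries where they do the work, as an engineer would, in place of code of your own. Each camera call takes 0.05 s, during which the arm holds its last target. There are 200 camera calls.

## Task

The paddle-shaped tray blank leans in the rack with its plain face showing: turn it over and stand it in the raised bed of the sanding jig, foot down on the ledge, plain face flat against the bed, and let go. Then fold the bed fully down with the blank seated in it, and turn the clamp until it clicks past its detent and its toe stays over the blank. Leave the sanding block, stack and brush alone.

Things in the scene. Friction and masses are not known exactly. Their poses are not given: they have to be found in the camera images.
- board: Loose paddle-shaped tray blank, light wood, about 0.2 kg: body 120 x 110 mm plus a centred tongue 45 x 50 mm, 165 mm long in all, 16 mm thick. One face plain, the other hollowed 6 mm deep inside a rim. Origin: plain face, middle of the foot edge (opposite the tongue). +x tongue to foot (tongue end at -165 mm), y across, +z out of the hollowed face (rim at 16 mm). Starts in the rack, tongue up.
- rack: Fixed wooden rack that holds the blank at first. Base 160 x 140 x 18 mm, origin under its centre. Its panel (105 mm long, 120 wide) leans 35 degrees from vertical, top towards the rack's -x; a ledge at its foot, 45 mm to +x and 35 mm up, carries the blank. Low cheeks 61 mm either side of the middle. The blank's tongue stands free above the panel.
- jig: Fixed sanding jig. Wooden base 190 mm (x) x 235 mm (y from -145 to +90 mm) x 18 mm high, origin on its underside. It carries the hinged bed (hinge axis along y at x = +75 mm, 45 mm up) and, on a post at x = 5, y = -100 mm, the turn clamp.
- bed (a joint): Angle of the jig's grey bed: 0 = folded flat (stop), 1.05 rad = fully raised; starts at 0.85 to 1.05. Hinged at its foot (jig's +x side), top leaning to the jig's -x. Stiff hinge (0.5 N m): stays where left, also with the blank on it; some 5 N on the tab folds it. Plate 125 x 140 x 10 mm, ledge 26 mm high across the foot, 8 mm guide strips 61 mm either side of the middle.
- bed_seat (a point): Where the blank belongs: middle of the corner between bed face and ledge. Turns with the bed (plate centre plane through the hinge axis): +x into the ledge, y along the hinge, +z out of the bed face. The blank is seated when its origin and axes coincide with this frame. It lies 10 mm from the hinge axis along -x and 5 mm off it along +z.
- bed_tab (a point): Middle of the upper face of the push tab, 40 x 40 x 10 mm, sticking out at the bed's +y side near its upper end; axes as bed_seat, 95 mm up the bed from it and 92 mm to the side. Press here to fold the bed; flat, it is 50 mm above the table.
- clamp (a joint): Turn of the clamp about its upright axis: 0 = open, toe along the jig's +x, clear of the bed; grows counter-clockwise from above to its stop at 1.5 rad, toe to the jig's +y, over the blank (5 mm above it, bed flat). A sprung detent resists up to 0.15 N m until 0.75 rad and springs back if left before; past that it snaps on to 1.5. Starts at 0.
- clamp_grip (a point): Grip point of the clamp's upright black bar handle, on its axis, 105 mm above the table; turns with the clamp, +x along bar and toe. The bar is 56 mm long (x), 14 thick (y), 40 high, its top 14 mm above this point; below it the steel toe, 18 mm wide, reaches 68 mm along +x, its top 79 mm above the table.
- sanding_block: Loose cork sanding block, 115 x 60 x 34 mm, bystander. Origin under its centre.
- stack: Loose stack of four plain blanks, about 170 x 115 x 66 mm, bystander. Origin under its centre.
- brush: Loose bench brush lying flat, bystander. Origin at its underside.
- board_tongue (a point): Middle of the blank's tongue (solid, 16 mm thick, free on both sides): a grip point 143 mm from the foot edge, at mid thickness; axes as board. The hollowed face's rim is 14 mm wide at the foot, 12 at the sides, 18 at the tongue end.
Things that resemble listed ones, but are neither listed nor needed, are in the scene too. There is more than one size of the board; the one meant has the size given above.

How it is judged:
By the outcome, as a careful person would: the job done as asked, in the order asked, and still so for the second after the job is handed in, with the robot touching nothing.
It also fails if it takes over 72 s, if anything falls off the work surface, if the arm or the gripper's body presses on something with over 40 N, if the wrist force passes 120 N, or if a joint passes its speed limit or range.

## Working session

There is one attempt and no reset: what is moved stays moved. The work goes in short steps, Python scripts to look and compute and a tool call to move; the robot and the scene stay as the last step left them, time stands still between calls to the robot, and variables do not carry over. Pictures are saved under pics/ and viewed, at most 10 in all, crops included, and the job is handed in when it is done.

Besides the shell and the picture viewer there is one more tool, called after "Call:" as name(argument=value, ...), one argument or row to a line, values as JSON. jog_arm: Moves the arm, as the interface text tells. Shift numbers are shares of 0.12 m and turn numbers shares of pi rad, none past 1 either way. Its arguments: {"type":"object","properties":{"motion":{"type":"array"},"grip_force":{"type":"number"}},"required":["motion"]}

```bash
mkdir -p pics
cat > h.py <<'E'
import numpy as np, cv2
from scipy.spatial.transform import Rotation as R
from station import robot, eyes
def snap(n,f):
    c=eyes.read_camera(n); cv2.imwrite('pics/'+f,c['pixels'][:,:,::-1]); np.savez('pics/'+f+'.npz',**c); return c
def load(f): return np.load('pics/'+f+'.npz')
def ray(c,u,v):
    d=c['T'][:3,:3]@np.linalg.solve(c['K'],[u,v,1.]); return c['T'][:3,3],d
def onz(c,u,v,z):
    o,d=ray(c,u,v); return o+d*(z-o[2])/d[2]
def proj(c,p):
    p=np.asarray(p,float); q=(p-c['T'][:3,3])@c['T'][:3,:3]; k=q@c['K'].T; return k[...,:2]/k[...,2:]
def tri(c1,p1,c2,p2):
    o1,d1=ray(c1,*p1);o2,d2=ray(c2,*p2)
    s=np.linalg.lstsq(np.c_[d1,-d2],o2-o1,rcond=None)[0]
    a=o1+s[0]*d1;b=o2+s[1]*d2
    return (a+b)/2,np.linalg.norm(a-b)
E
python3 - <<'E'
from h import *
for n in('top','side'):
    c=snap(n,n+'0.png'); print(n,c['K'].round(1).tolist(),c['T'].round(3).tolist())
print(robot.read_state())
a=[cv2.imread(f'pics/{n}0.png') for n in('top','side')]
E
```

```text
top [[485.0, 0.0, 280.5], [0.0, 485.0, 214.6], [0.0, 0.0, 1.0]] [[0.012, -0.987, 0.161, 0.364], [-1.0, -0.012, 0.001, -0.008], [0.001, -0.161, -0.987, 1.592], [0.0, 0.0, 0.0, 1.0]]
side [[381.5, 0.0, 280.7], [0.0, 381.5, 211.6], [0.0, 0.0, 1.0]] [[0.733, -0.426, 0.531, -0.054], [-0.68, -0.431, 0.593, -0.699], [-0.024, -0.796, -0.605, 0.862], [0.0, 0.0, 0.0, 1.0]]
{'clock': 0.1, 'joint_pos': array([ 1.18791388e+00,  8.78952592e-02,  1.37214283e+00,  3.70192137e-05,
        1.68357102e+00, -1.03085427e-01]), 'joint_velocities': array([-0.00241415, -0.00212586, -0.00545561, -0.00099082,  0.0013662 ,
        0.00012314]), 'joint_efforts': array([ 2.87491639e-03, -3.53011107e+01, -3.14219248e+01, -1.14783766e-04,
        7.89939717e-03,  5.04107459e-05]), 'tcp_pos': array([0.15167983, 0.52813785, 0.19842834]), 'tool_rot': array([-4.37992644e-01, -3.11038343e+00,  3.05997952e-03]), 'contact_force': array([-0.51422304,  0.18190031, -0.37288252]), 'torque': array([ 0.00570171, -0.04294952, -0.03090361]), 'finger_force': 0.0, 'width': 0.997809992115508}
```

View pics/top0.png

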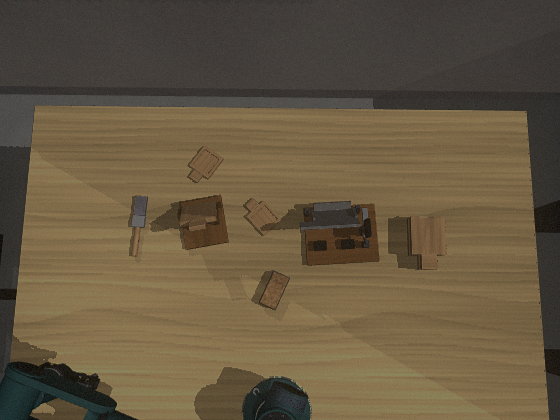

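View pics/side0.png

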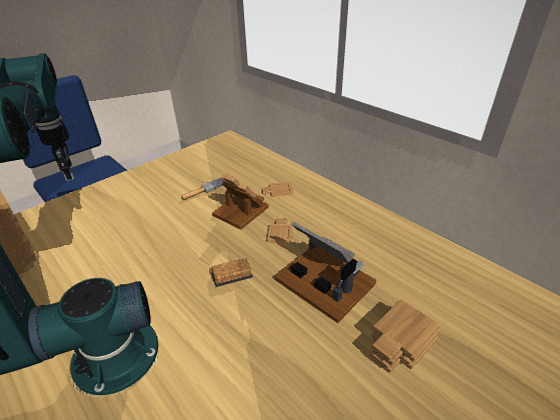

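The top view shows the rack with a leaning blank near (203,222), flat decoy blanks at (206,163) and (262,215), the jig at (340,234), the stack at (427,240), the brush at (138,225) and the sanding block at (272,290). The side view shows the rack near (241,203), decoys at (277,189) and (279,230), and the jig at (325,270).

Next I'll enlarge the rack and jig in both views.

Run:
```python
from h import *
t=cv2.imread('pics/top0.png');s=cv2.imread('pics/side0.png')
def cr(i,x,y,w,h): return cv2.resize(i[y:y+h,x:x+w],(400,300),interpolation=cv2.INTER_CUBIC)
m=np.vstack([np.hstack([cr(t,165,183,80,60),cr(t,290,188,100,75+5-5)]),np.hstack([cr(s,200,165,80,60),cr(s,265,215,120,90+15-15+0)])])
m=np.clip(m.astype(float)*1.8,0,255).astype('uint8')
cv2.imwrite('pics/crops.png',m)
```

```text
(no output)
```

View pics/crops.png

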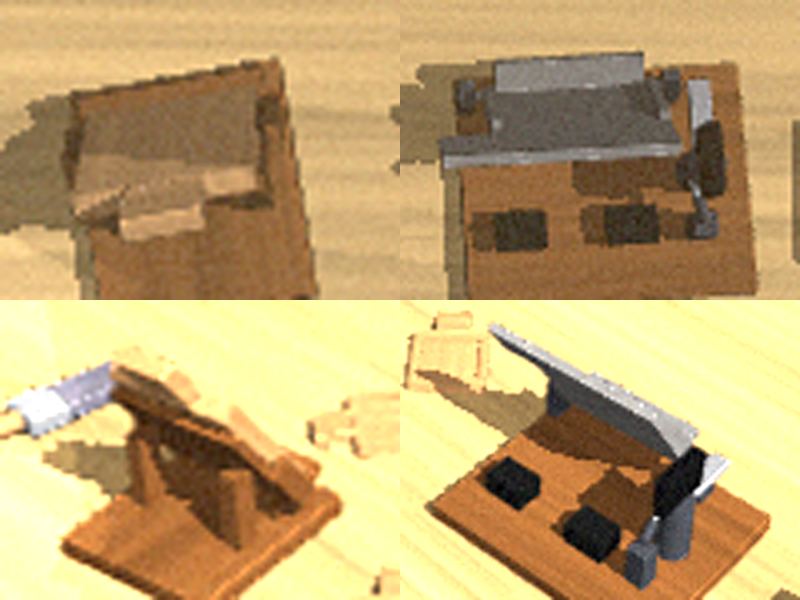

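Top-left and bottom-left show the blank in the rack with its tongue toward the robot, plain face out. Top-right and bottom-right show the raised grey bed, with its tab on the image left (+y) and the black clamp handle on the right.

Candidates for the blank:
- leaning blank in the rack, top (203,212)
- flat small blanks, top (206,163) and (262,215)
- stack, top (427,240)

The leaning one is the one described. Now rough positions and the wrist camera geometry.

Run:
```python
from h import *
c=load('top0.png')
for n,u,v,z in[('rack',205,224,.018),('jig',341,235,.018),('decoy1',206,163,.01),('decoy2',262,215,.01),('block',272,288,.034)]: print(n,onz(c,u,v,z).round(3))
w=snap('wrist','w0.png'); s=robot.read_state()
print(w['K'].round(1).tolist())
T=np.eye(4);T[:3,:3]=R.from_rotvec(s['tool_rot']).as_matrix();T[:3,3]=s['tcp_pos']
print((np.linalg.inv(T)@w['T']).round(3)); print(T.round(3))
# base plank masks, top
hsv=cv2.cvtColor(c['pixels'],cv2.COLOR_RGB2HSV)
for p in[(190,240),(215,240),(320,255),(60,150)]: print(p,hsv[p[1],p[0]])
```

```text
rack [0.587 0.241 0.018]
jig [ 0.556 -0.204  0.018]
decoy1 [0.796 0.247 0.01 ]
decoy2 [0.621 0.055 0.01 ]
block [0.382 0.018 0.034]
[[313.7, 0.0, 284.6], [0.0, 313.7, 210.8], [0.0, 0.0, 1.0]]
[[ 0.002 -0.953 -0.303  0.078]
 [ 1.     0.002  0.001 -0.001]
 [ 0.    -0.303  0.953 -0.175]
 [ 0.     0.     0.     1.   ]]
[[-0.961  0.276 -0.001  0.152]
 [ 0.276  0.961 -0.002  0.528]
 [ 0.    -0.002 -1.     0.199]
 [ 0.     0.     0.     1.   ]]
(190, 240) [ 16 154  88]
(215, 240) [ 14 159  82]
(320, 255) [ 14 146  84]
(60, 150) [ 19 109 119]
```

Call:
jog_arm(
  motion=[
    [[-0.48,-0.18,-0.4],[0,0,0],1],
    [[-0.97,-0.35,-0.66],[0,0,0],1],
    [[-0.97,-0.35,-0.66],[0,0,0],1],
  ],
)

```text
clock: 0.52
tcp_pos: [0.2545, 0.4551, 0.2811]
tool_rot: [0.442, 3.108, 0.005]
contact_force: [0.1, 0.1, -0.4]
width: 0.997
finger_force: 0.0
```

Call:
jog_arm(
  motion=[
    [[-0.48,-0.18,0],[0,0,0],1],
    [[-0.97,-0.35,0],[0,0,0],1],
    [[-0.97,-0.35,0],[0,0,0],1],
  ],
)

```text
clock: 0.9
tcp_pos: [0.3554, 0.3809, 0.2779]
tool_rot: [-0.449, -3.109, 0.003]
contact_force: [-1.1, 0.5, 0.3]
width: 1.001
finger_force: 0.0
```

Call:
jog_arm(
  motion=[
    [[-0.48,-0.18,0],[0,0,0],1],
    [[-0.97,-0.35,0],[0,0,0],1],
    [[-0.97,-0.35,0],[0,0,0],1],
  ],
)

```text
clock: 1.27
tcp_pos: [0.4546, 0.3092, 0.2773]
tool_rot: [-0.446, -3.108, 0.003]
contact_force: [0.0, 0.6, 0.1]
width: 0.998
finger_force: 0.0
```

Call:
jog_arm(
  motion=[
    [[-0.48,-0.18,0],[0,0,-0.045],1],
    [[-0.97,-0.35,0],[0,0,-0.09],1],
    [[-0.97,-0.35,0],[0,0,-0.09],1],
    [[-0.97,-0.35,0],[0,0,-0.09],1],
  ],
)

```text
clock: 1.78
tcp_pos: [0.552, 0.24, 0.2784]
tool_rot: [0.006, -3.14, -0.001]
contact_force: [-0.3, 0.5, -0.8]
width: 1.001
finger_force: 0.0
```

```bash
cat >> h.py <<'E'
import json
def log():
    s=robot.read_state(); open('states.jsonl','a').write(json.dumps({k:np.asarray(v).tolist() for k,v in s.items()})+'\n')
    print(round(s['clock'],2),'tcp',s['tcp_pos'].round(4),'rot',s['tool_rot'].round(3),'j',s['joint_pos'].round(3),'w',round(s['width'],3),'F',s['contact_force'].round(1)); return s
E
python3 - <<'E'
from h import *
log(); snap('wrist','w1.png')
E
```

```text
1.77 tcp [0.552  0.24   0.2784] rot [ 6.00e-03 -3.14e+00 -1.00e-03] j [ 3.150e-01  2.050e-01  1.083e+00  1.000e-03  1.855e+00 -1.259e+00] w 1.001 F [-0.3  0.5 -0.8]
```

View pics/w1.png

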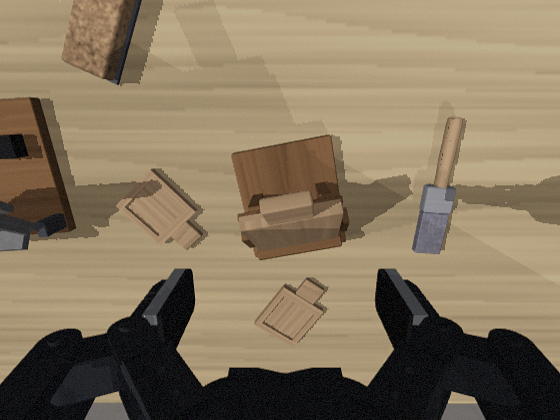

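The wrist view shows the rack with the leaning blank at (290,215), tongue at (287,208) nearest the robot. Decoys lie at (160,208) and (292,310), the brush is at right, and the jig edge is at left. The leaning blank is the largest one, so I'll check it in one close crop.

Run:
```python
from h import *
i=cv2.imread('pics/w1.png')[125:275,205:375]
i=cv2.resize(i,None,fx=4.7,fy=4,interpolation=cv2.INTER_CUBIC)
i=cv2.resize(cv2.imread('pics/w1.png')[125:275,200:380],None,fx=4,fy=4,interpolation=cv2.INTER_CUBIC)
i=np.clip(i*1.6,0,255).astype('uint8')
for k in range(0,180,20): cv2.putText(i,str(200+k),(k*4,10),0,.35,(255,0,0),1);cv2.line(i,(k*4,0),(k*4,599),(255,0,0),1) if k%20==0 else 0
for k in range(5,150,20): cv2.putText(i,str(125+k),(0,k*4),0,.35,(255,0,0),1);cv2.line(i,(0,k*4),(719,k*4),(255,0,0),1)
cv2.imwrite('pics/w1c.png',i)
```

```text
(no output)
```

View pics/w1c.png

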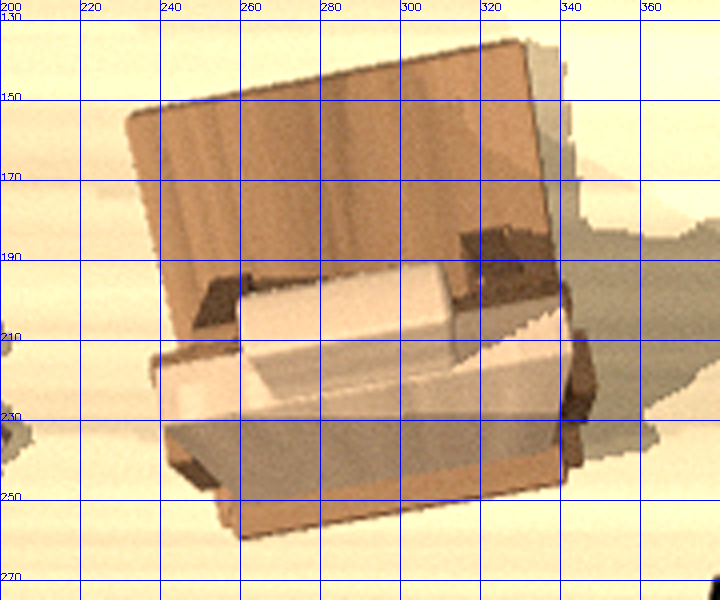

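Run:
```python
from h import *
c=load('w1.png')
px=np.array([(231.5,154),(331.5,135.3),(341,246.3),(256,260.5)])
P=np.array([onz(c,*p,.018) for p in px]); print(P.round(4))
print([np.linalg.norm(P[i]-P[(i+1)%4]).round(4) for i in range(4)], 'want .14 .16 .14 .16')
ctr=P.mean(0); ex=(P[3]+P[2]-P[0]-P[1])[:2]; ey=(P[1]+P[2]-P[0]-P[3])[:2]
yaw1=np.arctan2(ex[1],ex[0]);yaw2=np.arctan2(-ey[0],ey[1]);print(ctr,yaw1,yaw2)
yaw=yaw2
for yaw in(yaw1,yaw2):
  M=R.from_euler('z',yaw).as_matrix()
  o=ctr*[1,1,0]
  s,k=np.sin(np.radians(35)),np.cos(np.radians(35))
  up=np.array([-s,0,k]);n=np.array([k,0,s]);q=np.array([.045,0,.035])
  for nm,a in[('rimtop',q+.165*up),('plaintop',q+.165*up+.016*n),('bodytop plain',q+.12*up+.016*n)]:
    hw=.055 if 'body' in nm else .025
    print(nm,proj(c,np.array([o+M@(a+[0,e*hw,0]) for e in(-1,1)])).round(1).tolist())
t=load('top0.png');print('top base corners',proj(t,P).round(1).tolist())
```

```text
[[0.5299 0.167  0.018 ]
 [0.5041 0.3035 0.018 ]
 [0.6674 0.3261 0.018 ]
 [0.6917 0.1972 0.018 ]]
[np.float64(0.1389), np.float64(0.1649), np.float64(0.1312), np.float64(0.1646)] want .14 .16 .14 .16
[0.59828877 0.24845047 0.018     ] 0.1610144328763481 0.1867894598340237
rimtop [[258.7, 200.4], [311.6, 192.4]]
plaintop [[260.5, 216.6], [314.3, 208.6]]
bodytop plain [[239.6, 232.4], [342.7, 217.2]]
rimtop [[257.5, 201.3], [310.2, 191.9]]
plaintop [[259.7, 217.5], [313.2, 208.1]]
bodytop plain [[239.6, 233.7], [342.2, 216.0]]
top base corners [[227.2, 241.7], [185.0, 249.1], [180.3, 199.7], [219.5, 193.0]]
```

Call:
jog_arm(
  motion=[
    [[0,-0.47,0],[0,0,0],1],
    [[0,-0.94,0],[0,0,0],1],
  ],
)

```text
clock: 2.08
tcp_pos: [0.5521, 0.1271, 0.2793]
tool_rot: [-0.012, 3.141, 0.001]
contact_force: [1.3, -0.4, 0.1]
width: 1.003
finger_force: 0.0
```

Call:
jog_arm(
  motion=[
    [[0,-0.47,0],[0,0,0],1],
    [[0,-0.94,0],[0,0,0],1],
  ],
)

```text
clock: 2.33
tcp_pos: [0.5527, 0.0136, 0.2796]
tool_rot: [-0.01, 3.14, 0.001]
contact_force: [0.7, -0.6, 0.5]
width: 0.999
finger_force: 0.0
```

Call:
jog_arm(
  motion=[
    [[0,-0.47,0],[0,0,0],1],
    [[0,-0.94,0],[0,0,0],1],
  ],
)

```text
clock: 2.58
tcp_pos: [0.5535, -0.0991, 0.2797]
tool_rot: [-0.009, 3.14, 0.0]
contact_force: [0.3, 0.9, -0.5]
width: 1.001
finger_force: 0.0
```

Call:
jog_arm(
  motion=[
    [[0,-0.47,0],[0,0,0],1],
    [[0,-0.94,0],[0,0,0],1],
    [[0,-0.94,0],[0,0,0],1],
    [[0,-0.94,0],[0,0,0],1],
  ],
)

```text
clock: 3.08
tcp_pos: [0.5545, -0.2107, 0.2792]
tool_rot: [-0.007, 3.141, 0.001]
contact_force: [-0.2, 0.3, -0.9]
width: 0.999
finger_force: 0.0
```

Run:
```python
from h import *
log(); c=snap('wrist','w2.png')
print(proj(c,[[.556,-.204,.018]]))
i=cv2.imread('pics/w2.png')[105:285,175:395]
i=cv2.resize(i,None,fx=3.6,fy=3.3,interpolation=cv2.INTER_CUBIC)
i=np.clip(i*1.6,0,255).astype('uint8')
for k in range(5,220,20): x=int(k*3.6);cv2.putText(i,str(175+k),(x,10),0,.35,(255,0,0),1);cv2.line(i,(x,0),(x,599),(255,0,0),1)
for k in range(5,180,20): y=int(k*3.3);cv2.putText(i,str(105+k),(0,y),0,.35,(255,0,0),1);cv2.line(i,(0,y),(799,y),(255,0,0),1)
cv2.imwrite('pics/w2c.png',i)
```

```text
3.08 tcp [ 0.5545 -0.2107  0.2792] rot [-7.000e-03  3.141e+00  1.000e-03] j [-4.590e-01  1.840e-01  1.106e+00  1.000e-03  1.851e+00 -2.035e+00] w 0.999 F [-0.2  0.3 -0.9]
[[289.16201828 170.76958661]]
```

View pics/w2c.png

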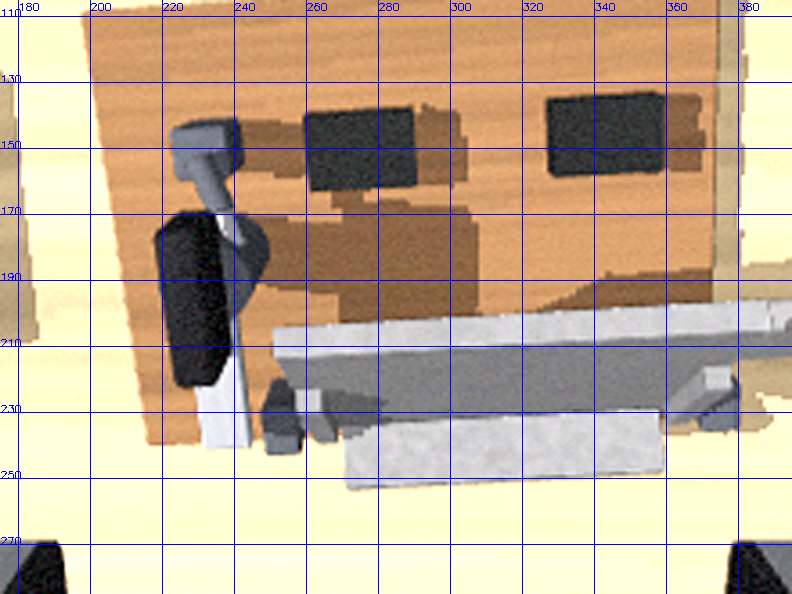

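The jig crop (w2) shows the base near-left corner at (198,109.5), far-left at (216,239), and the right edge at u≈373.5. The bed's top end face runs from (251,204) to (389,197), the foot ledge is at (271–359, 230–252), and the clamp handle is at (230,195) with its toe toward +x. Next I'll fit the base edges from a mask.

Run:
```python
from h import *
def line(p):  # fit robust
    vx,vy,x,y=cv2.fitLine(np.float32(p),cv2.DIST_HUBER,0,.01,.01).ravel(); return np.array([vx,vy]),np.array([x,y])
def inter(a,b):
    s=np.linalg.solve(np.c_[a[0],-b[0]],b[1]-a[1]); return a[1]+s[0]*a[0]
c=load('w2.png'); im=c['pixels'].astype(float)
hsv=cv2.cvtColor(c['pixels'],cv2.COLOR_RGB2HSV)
for p in[(206,150),(300,120),(190,150),(366,150),(378,120),(390,120)]: print(p,hsv[p[1],p[0]],end=' ')
rb=cv2.GaussianBlur(im[:,:,1]/(im[:,:,0]+1),(3,3),0)  # g/r ratio: brown low, table high
print('\nratio',[rb[p[1],p[0]].round(2) for p in[(206,150),(300,120),(190,150),(366,150),(378,120)]])
m=rb<(rb[120,300]+rb[150,190])/2
th=(rb[120,300]+rb[150,190])/2
def cross(vals):  # subpixel first crossing
    i=np.argmax(np.abs(np.diff((vals<th).astype(int)))>0); return i+(vals[i]-th)/(vals[i]-vals[i+1])
left=[(185+cross(rb[v,185:240]),v) for v in range(120,228,3)]
near=[(u,90+cross(rb[90:140,u])) for u in range(205,368,4)]
right=[(362+cross(rb[v,362:390]),v) for v in range(110,180,3)]
far=[(u,228+cross(rb[228:255,u])) for u in range(218,230,1)]
L,N,Rr=line(left),line(near),line(right)
F=line(far); F=(N[0],np.median(far,axis=0))
for n,p in(('left',left),('near',near),('right',right),('far',far)): print(n,np.round(p[::8],1).tolist())
A,B=inter(N,L),inter(N,Rr); C=inter(F,L)
print('corners px',A,B,C)
P=[onz(c,*q,.018) for q in(A,B,C)]
print(np.round(P,4), 'near len',np.linalg.norm(P[0]-P[1]),'want .235; left len',np.linalg.norm(P[2]-P[0]),'.19')
for u,v in(L[1]+L[0]*50,L[1]-L[0]*50,Rr[1]-Rr[0]*30,Rr[1]+Rr[0]*30): print(onz(c,u,v,.018).round(4))
```

```text
(206, 150) [ 14 126 134] (300, 120) [ 15 128 129] (190, 150) [ 19  74 179] (366, 150) [ 13 132  81] (378, 120) [ 18  86 119] (390, 120) [ 20  72 183] 
ratio [np.float64(0.74), np.float64(0.74), np.float64(0.89), np.float64(0.71), np.float64(0.86)]
left [[198.5, 120.0], [201.9, 144.0], [205.5, 168.0], [208.8, 192.0], [212.2, 216.0]]
near [[205.0, 107.5], [237.0, 105.2], [269.0, 103.1], [301.0, 100.7], [333.0, 98.5], [365.0, 96.3]]
right [[374.5, 110.0], [373.8, 134.0], [373.5, 158.0]]
far [[218.0, 239.6], [226.0, 239.1]]
corners px [196.84396 108.03382] [374.74643   95.651306] [215.64301229 239.75385907]
[[ 0.4732 -0.3268  0.018 ]
 [ 0.4563 -0.0932  0.018 ]
 [ 0.6613 -0.3134  0.018 ]] near len 0.2342038975813245 want .235; left len 0.18856501471232529 .19
[ 0.6329 -0.3154  0.018 ]
[ 0.4922 -0.3255  0.018 ]
[ 0.547  -0.0868  0.018 ]
[ 0.4678 -0.0924  0.018 ]
```

Run:
```python
from h import *
def kab(loc,w):
    loc,w=np.array(loc)[:,:2],np.array(w)[:,:2]; a,b=loc-loc.mean(0),w-w.mean(0)
    y=np.arctan2((a[:,0]*b[:,1]-a[:,1]*b[:,0]).sum(),(a*b).sum()); M=np.array([[np.cos(y),-np.sin(y)],[np.sin(y),np.cos(y)]])
    t=w.mean(0)-M@loc.mean(0); print('yaw',y.round(4),'o',t.round(4),'res mm',((w-(loc@M.T+t))*1e3).round(1).tolist()); return y,t
c=load('w2.png')
A=[onz(c,*q,.018) for q in((196.84,108.03),(374.75,95.65),(215.64,239.75))]
yj,tj=kab([(-.095,-.145),(-.095,.09),(.095,-.145)],A)
w=load('w1.png'); s,k=np.sin(np.radians(35)),np.cos(np.radians(35))
pts=[((231.5,154),(-.08,-.07),.018),((331.5,135.3),(-.08,.07),.018),((341,246),(.08,.07),.018),((256,258.5),(.08,-.07),.018)]
q=np.array([.045,.035])
for d,n,hw,p1,p2 in((.165,0,.025,(259.3,199.3),(310.2,191.2)),(.165,.016,.025,(260.8,213.7),(312,206.2)),(.12,.016,.055,(240.8,231.2),(342.5,212.5))):
    x=q[0]-d*s+n*k;z=q[1]+d*k+n*s
    pts+=[(p1,(x,-hw),z),(p2,(x,hw),z)]
yr,tr=kab([p[1] for p in pts],[onz(w,*p[0],p[2]) for p in pts])
np.savez('scene.npz',yj=yj,tj=tj,yr=yr,tr=tr)
M=R.from_euler('z',yj).as_matrix();o=np.r_[tj,0]
for a in(.85,.9,.95,1.,1.05):
    ux=np.array([np.cos(a),0,-np.sin(a)]);uz=np.array([np.sin(a),0,np.cos(a)]);h=np.array([.075,0,.045])
    f=lambda x,y,z:o+M@(h+x*ux+z*uz+[0,y,0])
    print(a,proj(c,np.array([f(-.125,-.07,-.005),f(-.125,-.07,.005),f(-.01,-.055,.031),f(-.0,-.055,.031)])).round(1).tolist())
print('meas (250.8,204.4) (251.4,213.5) ledge (270.8,236) far (271.4,253.5)')
```

```text
yaw 0.0708 o [ 0.5571 -0.1757] res mm [[0.6, 0.3], [0.3, -0.5], [-0.9, 0.3]]
yaw 0.172 o [0.5965 0.2485] res mm [[0.3, 1.2], [-1.6, -0.3], [3.6, -5.1], [1.1, 4.1], [0.4, 1.0], [0.9, -0.8], [-1.4, 0.6], [-0.3, -1.8], [-0.2, 1.4], [-2.8, -0.3]]
0.85 [[250.2, 186.3], [250.3, 194.9], [273.9, 250.2], [274.4, 252.3]]
0.9 [[250.2, 191.6], [250.3, 200.5], [274.0, 250.9], [274.5, 252.6]]
0.95 [[250.3, 197.1], [250.5, 206.3], [274.1, 251.5], [274.6, 252.8]]
1.0 [[250.4, 202.8], [250.7, 212.3], [274.2, 252.0], [274.6, 253.0]]
1.05 [[250.5, 208.7], [250.9, 218.4], [274.2, 252.5], [274.7, 253.1]]
meas (250.8,204.4) (251.4,213.5) ledge (270.8,236) far (271.4,253.5)
```

```bash
cat >> h.py <<'E'
S=None
try: S=np.load('scene.npz')
except Exception: pass
def frames(a=1.01):
    Mr=R.from_euler('z',float(S['yr'])).as_matrix();Mj=R.from_euler('z',float(S['yj'])).as_matrix()
    s,k=np.sin(np.radians(35)),np.cos(np.radians(35))
    # board in rack: +x down to foot, +z into panel ; origin on plain face
    Br=np.eye(4);Br[:3,0]=Mr@[s,0,-k];Br[:3,2]=Mr@[-k,0,-s];Br[:3,1]=np.cross(Br[:3,2],Br[:3,0])
    Br[:3,3]=np.r_[S['tr'],0]+Mr@(np.array([.045,0,.035])+.016*np.array([k,0,s]))
    Bj=np.eye(4);ux=np.array([np.cos(a),0,-np.sin(a)]);uz=np.array([np.sin(a),0,np.cos(a)])
    Bj[:3,0]=Mj@ux;Bj[:3,2]=Mj@uz;Bj[:3,1]=Mj@[0,1,0]
    Bj[:3,3]=np.r_[S['tj'],0]+Mj@(np.array([.075,0,.045])-.01*ux+.005*uz)
    return Br,Bj
def G(th,sg):  # tool-in-board, grasp at tongue middle, TCP 19mm beyond
    g=np.eye(4);z=np.array([np.cos(th),np.sin(th),0]);y=np.array([0,0,sg]);g[:3,:3]=np.c_[np.cross(y,z),y,z]
    g[:3,3]=np.array([-.143,0,.008])+.019*z; return g
E
python3 - <<'E'
from h import *
Br,Bj=frames();print(Br.round(3));print(Bj.round(3))
def wr(T,b,j1):
    M=(R.from_euler('z',j1)*R.from_euler('y',b)).inv()*R.from_matrix(T[:3,:3])*R.from_euler('z',-np.pi/2)
    e=M.as_euler('ZYZ'); return e if e[1]>0 else e
for sg in(1,-1):
  for th in np.radians([-60,-50,-40,-30,30,40,50,60]):
    for b in(1.3,1.6):
      o=[]
      for B in(Br,Bj):
        T=B@G(th,sg);w=T[:3,3]-.25*T[:3,2]; j1=np.arctan2(w[1],w[0])-.095
        o.append(wr(T,b,j1))
      ok=all(abs(e[2])<2.5 for e in o)
      if ok: print(sg,round(np.degrees(th)),b,*[x.round(2) for x in o])
E
```

```text
[[ 0.565  0.171 -0.807  0.654]
 [ 0.098 -0.985 -0.14   0.258]
 [-0.819  0.    -0.574  0.044]
 [ 0.     0.     0.     1.   ]]
[[ 0.531 -0.071  0.845  0.631]
 [ 0.038  0.997  0.06  -0.171]
 [-0.847  0.     0.532  0.056]
 [ 0.     0.     0.     1.   ]]
1 -60 1.6 [1.15 1.45 2.48] [-1.11  1.18  0.47]
1 30 1.6 [-0.75  1.28 -2.45] [ 0.75  1.54 -0.91]
1 40 1.6 [-0.89  1.42 -2.4 ] [ 0.85  1.71 -0.93]
1 50 1.6 [-1.02  1.57 -2.37] [ 0.96  1.86 -0.92]
1 60 1.6 [-1.14  1.7  -2.37] [ 1.07  2.01 -0.88]
-1 30 1.3 [-0.71  1.5   0.49] [0.77 1.76 2.43]
-1 30 1.6 [-0.75  1.28  0.69] [0.75 1.54 2.23]
-1 40 1.3 [-0.88  1.61  0.51] [0.91 1.9  2.45]
-1 40 1.6 [-0.89  1.42  0.75] [0.85 1.71 2.21]
-1 50 1.3 [-1.04  1.72  0.51] [1.06 2.02 2.49]
-1 50 1.6 [-1.02  1.57  0.77] [0.96 1.86 2.22]
-1 60 1.6 [-1.14  1.7   0.77] [1.07 2.01 2.26]
```

```bash
cat >> h.py <<'E'
def cur():
    s=robot.read_state();T=np.eye(4);T[:3,:3]=R.from_rotvec(s['tool_rot']).as_matrix();T[:3,3]=s['tcp_pos'];return T
def delta(T0,T1):
    D=np.linalg.inv(T0)@T1; rv=R.from_matrix(D[:3,:3]).as_rotvec()
    print('shift',(D[:3,3]/.12).round(3),'turn',(rv/np.pi).round(3),'mm',np.linalg.norm(D[:3,3]*1e3).round(),'deg',np.degrees(np.linalg.norm(rv)).round(1))
def back(T,d): T=T.copy();T[:3,3]-=d*T[:3,2];return T
E
python3 - <<'E'
from h import *
Br,Bj=frames();g=G(np.radians(40),-1)
Tr,Tj=Br@g,Bj@g
print(Tr.round(3));print(Tj.round(3)); T0=cur()
delta(T0,back(Tr,.1)); delta(T0,Tr)
E
```

```text
[[ 0.232  0.807  0.543  0.577]
 [ 0.818  0.14  -0.558  0.233]
 [-0.527  0.574 -0.628  0.145]
 [ 0.     0.     0.     1.   ]]
[[ 0.395 -0.845  0.361  0.569]
 [-0.74  -0.06   0.67  -0.163]
 [-0.544 -0.532 -0.649  0.169]
 [ 0.     0.     0.     1.   ]]
shift [0.245 4.158 0.6  ] turn [-0.003 -0.316  0.481] mm 505.0 deg 103.7
shift [-0.204  3.69   1.124] turn [-0.003 -0.316  0.481] mm 464.0 deg 103.7
```

Call:
jog_arm(
  motion=[
    [[0,0.48,0],[0,0,0],1],
    [[0,0.95,0],[0,0,0],1],
  ],
)

```text
clock: 3.38
tcp_pos: [0.5538, -0.0954, 0.2791]
tool_rot: [-0.007, 3.141, 0.001]
contact_force: [0.5, 0.6, -0.3]
width: 1.005
finger_force: 0.0
```

Call:
jog_arm(
  motion=[
    [[0,0.48,0],[0,0,0],1],
    [[0,0.95,0],[0,0,0],1],
  ],
)

```text
clock: 3.62
tcp_pos: [0.5528, 0.0196, 0.2795]
tool_rot: [-0.01, 3.14, 0.001]
contact_force: [0.3, -0.6, -0.0]
width: 1.003
finger_force: 0.0
```

Call:
jog_arm(
  motion=[
    [[0,0.48,0],[0,0,0],1],
    [[0,0.95,0],[0,0,0],1],
  ],
)

```text
clock: 3.88
tcp_pos: [0.5519, 0.1335, 0.2796]
tool_rot: [-0.01, 3.14, 0.001]
contact_force: [0.9, 0.2, 0.3]
width: 0.999
finger_force: 0.0
```

Call:
jog_arm(
  motion=[
    [[0,0.48,0],[0,0,0],1],
    [[0,0.95,0],[0,0,0],1],
  ],
)

```text
clock: 4.12
tcp_pos: [0.5512, 0.2474, 0.2797]
tool_rot: [-0.01, 3.14, 0.001]
contact_force: [1.0, -0.4, 0.4]
width: 1.001
finger_force: 0.0
```

Call:
jog_arm(
  motion=[
    [[0.24,0.36,0],[0,-0.316,0.481],1],
    [[0.24,0.36,0],[0,-0.316,0.481],1],
    [[0.24,0.36,0],[0,-0.316,0.481],1],
    [[0.24,0.36,0],[0,-0.316,0.481],1],
    [[0.24,0.36,0],[0,-0.316,0.481],1],
    [[0.24,0.36,0],[0,-0.316,0.481],1],
    [[0.24,0.36,0],[0,-0.316,0.481],1],
    [[0.24,0.36,0],[0,-0.316,0.481],1],
    [[0.24,0.36,0],[0,-0.316,0.481],1],
    [[0.24,0.36,0],[0,-0.316,0.481],1],
  ],
)

```text
clock: 5.38
tcp_pos: [0.5219, 0.2889, 0.2784]
tool_rot: [1.635, 1.544, 0.004]
contact_force: [1.1, -0.2, 0.7]
width: 1.002
finger_force: 0.0
```

Run:
```python
from h import *
log()
Br,Bj=frames();Tr=Br@G(np.radians(40),-1)
delta(cur(),back(Tr,.1));delta(cur(),back(Tr,.03));delta(cur(),Tr)
```

```text
5.38 tcp [0.5219 0.2889 0.2784] rot [1.635 1.544 0.004] j [ 0.882  0.194  1.358 -0.891  1.677  0.879] w 1.002 F [ 1.1 -0.2  0.7]
shift [ 0.313 -0.332  0.375] turn [-0.002  0.002  0.001] mm 71.0 deg 0.5
shift [ 0.316 -0.329  0.958] turn [-0.002  0.002  0.001] mm 127.0 deg 0.5
shift [ 0.318 -0.328  1.208] turn [-0.002  0.002  0.001] mm 155.0 deg 0.5
```

Call:
jog_arm(
  motion=[
    [[0.31,-0.33,0.37],[0,0,0],1],
    [[0.31,-0.33,0.37],[0,0,0],1],
    [[0.31,-0.32,0.67],[0,0,0],1],
    [[0.32,-0.31,0.96],[0,0,0],1],
    [[0.32,-0.31,0.96],[0,0,0],1],
  ],
)

```text
clock: 6.0
tcp_pos: [0.5644, 0.2465, 0.1655]
tool_rot: [1.636, 1.543, 0.0]
contact_force: [-0.6, -0.4, -0.3]
width: 1.001
finger_force: 0.0
```

Call:
jog_arm(
  motion=[
    [[0,0,0.25],[0,0,0],1],
    [[0,0,0.25],[0,0,0],1],
  ],
)

```text
clock: 6.25
tcp_pos: [0.5804, 0.2306, 0.1473]
tool_rot: [1.636, 1.544, 0.002]
contact_force: [0.1, -0.4, 0.2]
width: 1.003
finger_force: 0.0
```

Run:
```python
from h import *
log()
Br,Bj=frames();Tr=Br@G(np.radians(40),-1);delta(cur(),Tr)
a=snap('wrist','w3.png');b=snap('side','s3.png');t=snap('top','t3.png')
u,v=proj(b,Br[:3,3]+Br[:3,:3]@[-.143,0,.008]).astype(int)
i=cv2.resize(cv2.imread('pics/s3.png')[v-60:v+60,u-60:u+60],(500,500),interpolation=cv2.INTER_CUBIC)
u,v=proj(t,Br[:3,3]).astype(int)
j=cv2.resize(cv2.imread('pics/w3.png')[120:420,100:400],(300,300));j=cv2.copyMakeBorder(j,0,200,0,0,0)
m=np.clip(np.hstack([i,j])*1.5,0,255).astype('uint8');cv2.imwrite('pics/c3.png',m)
```

```text
6.25 tcp [0.5804 0.2306 0.1473] rot [1.636 1.544 0.002] j [ 0.74   0.263  1.545 -0.909  1.409  0.991] w 1.003 F [ 0.1 -0.4  0.2]
shift [ 0.018 -0.034 -0.013] turn [-0.002  0.002  0.001] mm 5.0 deg 0.6
```

View pics/c3.png

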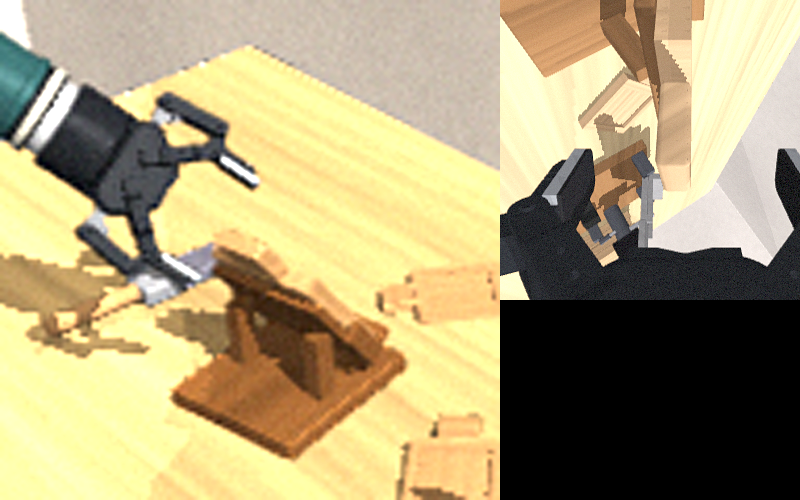

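Side crop: the tongue (240,245) sits between the fingertips (255,180) and (205,280). The wrist crop shows the tongue edge centred between the pads, about 3 mm off. I'll nudge and close.

Call:
jog_arm(
  motion=[
    [[0.018,-0.025,-0.01],[0,0,0],0.4],
    [[0.018,-0.025,-0.01],[0,0,0],0],
    [[0.018,-0.025,-0.01],[0,0,0],0],
    [[0.018,-0.025,-0.01],[0,0,0],0],
    [[0.018,-0.025,-0.01],[0,0,0],0],
    [[0.018,-0.025,-0.01],[0,0,0],0],
    [[0.018,-0.025,-0.01],[0,0,0],0],
    [[0.018,-0.025,-0.01],[0,0,0],0],
  ],
  grip_force=25,
)

```text
clock: 7.4
tcp_pos: [0.578, 0.2325, 0.144]
tool_rot: [1.635, 1.544, 0.002]
contact_force: [0.6, 0.8, 1.3]
width: 0.176
finger_force: 30.3
```

Call:
jog_arm(
  motion=[
    [[0,0,0],[0,0,0],0],
    [[0,0,0],[0,0,0],0],
    [[0,0,0],[0,0,0],0],
  ],
  grip_force=90,
)

```text
clock: 7.78
tcp_pos: [0.578, 0.2325, 0.1441]
tool_rot: [1.635, 1.544, 0.002]
contact_force: [0.3, 0.3, 0.8]
width: 0.162
finger_force: 91.1
```

Run:
```python
from h import *
s=log();print(s['finger_force'])
Br,Bj=frames();Tr=Br@G(np.radians(40),-1);delta(cur(),Tr)
T=cur().copy();U=T.copy()
U[:3,3]+=-.1*Br[:3,0]+.01*-Br[:3,2]; delta(T,U)
T=cur();T[2,3]+=.1;delta(cur(),T)
```

```text
7.78 tcp [0.578  0.2325 0.1441] rot [1.635 1.544 0.002] j [ 0.745  0.266  1.548 -0.909  1.409  0.998] w 0.162 F [0.3 0.3 0.8]
91.10268115997314
shift [-0.004 -0.005 -0.01 ] turn [-0.002  0.002  0.001] mm 1.0 deg 0.6
shift [-0.541  0.077 -0.635] turn [ 0.  0. -0.] mm 100.0 deg 0.0
shift [-0.445  0.473 -0.523] turn [ 0.  0. -0.] mm 100.0 deg 0.0
```

Call:
jog_arm(
  motion=[
    [[-0.27,0.06,-0.32],[0,0,0],0],
    [[-0.54,0.08,-0.63],[0,0,0],0],
    [[-0.54,0.08,-0.63],[0,0,0],0],
  ],
)

```text
clock: 8.15
tcp_pos: [0.5302, 0.2249, 0.2352]
tool_rot: [1.638, 1.543, 0.011]
contact_force: [0.4, 0.7, -1.9]
width: 0.164
finger_force: 91.0
```

Call:
jog_arm(
  motion=[
    [[-0.22,0.23,-0.26],[0,0,0],0],
    [[-0.44,0.47,-0.52],[0,0,0],0],
    [[-0.44,0.47,-0.52],[0,0,0],0],
  ],
)

```text
clock: 8.52
tcp_pos: [0.5315, 0.2247, 0.3342]
tool_rot: [1.638, 1.541, 0.01]
contact_force: [-0.6, 0.6, -2.4]
width: 0.156
finger_force: 90.9
```

Run:
```python
from h import *
log(); c=cur()
V=np.eye(4);V[:3,:3]=np.c_[[1,0,0],[0,-1,0],[0,0,-1]];V[:3,3]=c[:3,3]+[-.03,-.08,.02];delta(c,V)
V[:3,:3]=R.from_euler('z',.3).as_matrix()@V[:3,:3];delta(c,V)
for n in('wrist','side','top'): snap(n,n+'4.png')
```

```text
8.53 tcp [0.5315 0.2247 0.3342] rot [1.638 1.541 0.01 ] j [ 0.793  0.073  1.382 -0.897  1.666  0.753] w 0.156 F [-0.6  0.6 -2.4]
shift [-0.691 -0.198  0.135] turn [ 0.311 -0.003  0.446] mm 88.0 deg 97.8
shift [-0.691 -0.198  0.135] turn [0.298 0.042 0.358] mm 88.0 deg 84.2
```

Call:
jog_arm(
  motion=[
    [[-0.69,-0.2,0.13],[0.311,0,0.446],0],
    [[-0.69,-0.2,0.13],[0.311,0,0.446],0],
    [[-0.69,-0.2,0.13],[0.311,0,0.446],0],
    [[-0.69,-0.2,0.13],[0.311,0,0.446],0],
    [[-0.69,-0.2,0.13],[0.311,0,0.446],0],
    [[-0.69,-0.2,0.13],[0.311,0,0.446],0],
    [[-0.69,-0.2,0.13],[0.311,0,0.446],0],
    [[-0.69,-0.2,0.13],[0.311,0,0.446],0],
    [[-0.69,-0.2,0.13],[0.311,0,0.446],0],
    [[-0.69,-0.2,0.13],[0.311,0,0.446],0],
  ],
)

```text
clock: 9.93
tcp_pos: [0.4999, 0.1427, 0.3486]
tool_rot: [3.14, 0.0, -0.007]
contact_force: [0.6, 0.2, -1.0]
width: 0.158
finger_force: 90.9
```

Run:
```python
from h import *
log(); c=cur(); Br,Bj=frames();Tj=Bj@G(np.radians(40),-1)
up=np.array([0,0,.13]); P=Tj.copy();P[:3,3]+=-.1*Bj[:3,0]+.03*Bj[:3,2]+[0,0,.03]
print(P.round(3)); delta(c,P)
```

```text
9.93 tcp [0.4999 0.1427 0.3486] rot [ 3.14   0.    -0.007] j [ 1.700e-01  4.300e-02  1.123e+00 -1.000e-03  1.980e+00  1.740e+00] w 0.158 F [ 0.6  0.2 -1. ]
[[ 0.395 -0.845  0.361  0.541]
 [-0.74  -0.06   0.67  -0.165]
 [-0.544 -0.532 -0.649  0.3  ]
 [ 0.     0.     0.     1.   ]]
shift [0.343 2.56  0.41 ] turn [ 0.292 -0.044  0.383] mm 314.0 deg 87.1
```

Call:
jog_arm(
  motion=[
    [[0,0.43,0],[0,0,0],0],
    [[0,0.85,0],[0,0,0],0],
  ],
)

```text
clock: 10.18
tcp_pos: [0.4998, 0.0421, 0.3493]
tool_rot: [3.14, 0.012, -0.006]
contact_force: [-0.6, -0.6, -1.8]
width: 0.159
finger_force: 90.8
```

Call:
jog_arm(
  motion=[
    [[0,0.43,0],[0,0,0],0],
    [[0,0.85,0],[0,0,0],0],
  ],
)

```text
clock: 10.42
tcp_pos: [0.5001, -0.0604, 0.3495]
tool_rot: [3.141, 0.01, -0.005]
contact_force: [0.7, 0.0, -1.5]
width: 0.161
finger_force: 90.8
```

Call:
jog_arm(
  motion=[
    [[0.34,0.86,0.2],[0.292,-0.044,0.383],0],
    [[0.34,0.86,0.2],[0.292,-0.044,0.383],0],
    [[0.34,0.86,0.2],[0.292,-0.044,0.383],0],
    [[0.34,0.86,0.2],[0.292,-0.044,0.383],0],
    [[0.34,0.86,0.2],[0.292,-0.044,0.383],0],
    [[0.34,0.86,0.2],[0.292,-0.044,0.383],0],
    [[0.34,0.86,0.2],[0.292,-0.044,0.383],0],
    [[0.34,0.86,0.2],[0.292,-0.044,0.383],0],
    [[0.34,0.86,0.2],[0.292,-0.044,0.383],0],
    [[0.34,0.86,0.2],[0.292,-0.044,0.383],0],
  ],
)

```text
clock: 11.68
tcp_pos: [0.5418, -0.1621, 0.3269]
tool_rot: [-1.827, 1.365, 0.159]
contact_force: [0.1, -0.3, -0.8]
width: 0.161
finger_force: 91.0
```

Run:
```python
from h import *
log(); c=cur(); Br,Bj=frames();g=G(np.radians(40),-1);Tj=Bj@g
P=Tj.copy();P[:3,3]+=-.06*Bj[:3,0]+.02*Bj[:3,2]
delta(c,P)
B=c@np.linalg.inv(g); print(B.round(3))
a=snap('side','s5.png');t=snap('top','t5.png')
def draw(cam,f,B):
    i=cv2.imread(f)
    for z in(0,.016):
        pts=np.array([[0,-.055,z],[0,.055,z],[-.12,.055,z],[-.12,.025,z],[-.165,.025,z],[-.165,-.025,z],[-.12,-.025,z],[-.12,-.055,z]])
        q=proj(cam,pts@B[:3,:3].T+B[:3,3])
        for p in q: cv2.circle(i,tuple((p*1).round().astype(int)),0,(0,0,255) if z else (255,0,0),-1)
        print(z,q.round(1).tolist())
    return i
i=draw(a,'pics/s5.png',B);j=draw(t,'pics/t5.png',B)
i=cv2.resize(i[150:320,240:400],(480,510),interpolation=cv2.INTER_CUBIC);j=cv2.resize(j[170:280,290:390],(320,352),interpolation=cv2.INTER_CUBIC);j=cv2.copyMakeBorder(j,0,158,0,0,0)
cv2.imwrite('pics/c5.png',np.clip(np.hstack([i,j])*1.5,0,255).astype('uint8'))
```

```text
11.68 tcp [ 0.5418 -0.1621  0.3269] rot [-1.827  1.365  0.159] j [-0.869  0.147  1.301  0.861  1.938  2.209] w 0.161 F [ 0.1 -0.3 -0.8]
shift [0.486 0.347 0.546] turn [0.    0.001 0.002] mm 97.0 deg 0.4
[[ 0.533 -0.077  0.843  0.604]
 [ 0.041  0.997  0.065 -0.17 ]
 [-0.845 -0.     0.534  0.214]
 [ 0.     0.     0.     1.   ]]
0 [[347.1, 222.1], [315.1, 206.2], [300.7, 185.9], [309.7, 190.1], [303.8, 181.4], [320.0, 188.8], [325.4, 197.5], [335.3, 202.1]]
0.016 [[350.3, 217.2], [318.1, 201.7], [304.1, 180.9], [313.1, 185.1], [307.4, 176.2], [323.6, 183.4], [328.9, 192.3], [338.8, 196.8]]
0 [[356.3, 209.0], [318.3, 211.4], [323.1, 228.8], [334.3, 228.0], [336.7, 235.3], [356.1, 234.0], [353.1, 226.8], [364.4, 226.1]]
0.016 [[356.3, 203.8], [318.1, 206.3], [323.0, 223.3], [334.3, 222.5], [336.7, 229.7], [356.2, 228.4], [353.1, 221.3], [364.4, 220.6]]
```

View pics/c5.png

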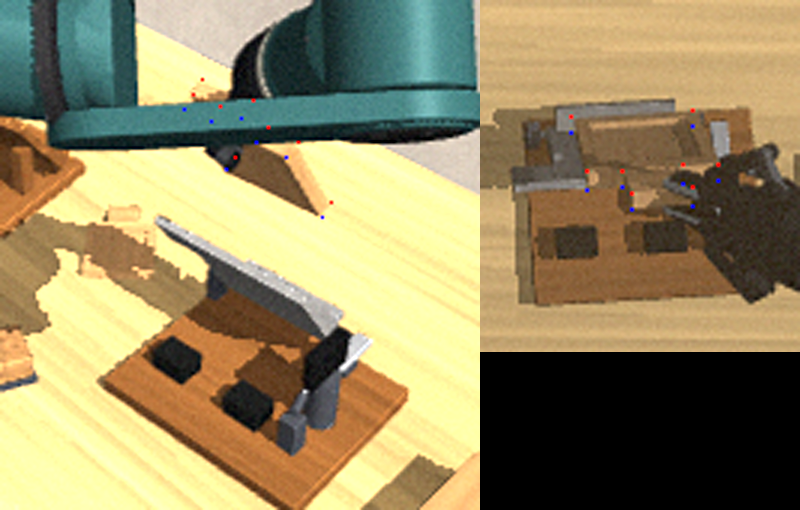

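Top crop: the hollowed face is up, as wanted, but the foot edge at (588–705,115) sits off the predicted dots (571–692), so the blank has turned a few degrees in the grip. I'll measure it more closely.

Run:
```python
from h import *
w=snap('wrist','w5.png')
i=cv2.imread('pics/t5.png')[190:250,305:375]
i=cv2.resize(i,None,fx=6,fy=6,interpolation=cv2.INTER_CUBIC)
i=np.clip(i*2.,0,255).astype('uint8')
for u in range(305,375,10): cv2.line(i,((u-305)*6,0),((u-305)*6,360),(255,0,0),1);cv2.putText(i,str(u),((u-305)*6,8),0,.3,(255,0,0),1)
for v in range(190,250,10): cv2.line(i,(0,(v-190)*6),(420,(v-190)*6),(255,0,0),1);cv2.putText(i,str(v),(0,(v-190)*6+8),0,.3,(255,0,0),1)
j=cv2.resize(np.clip(cv2.imread('pics/w5.png')*1.6,0,255).astype('uint8'),(373,280))
j=cv2.copyMakeBorder(j,0,80,7,0,0)
cv2.imwrite('pics/c6.png',np.hstack([i,j]))
```

```text
(no output)
```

View pics/c6.png

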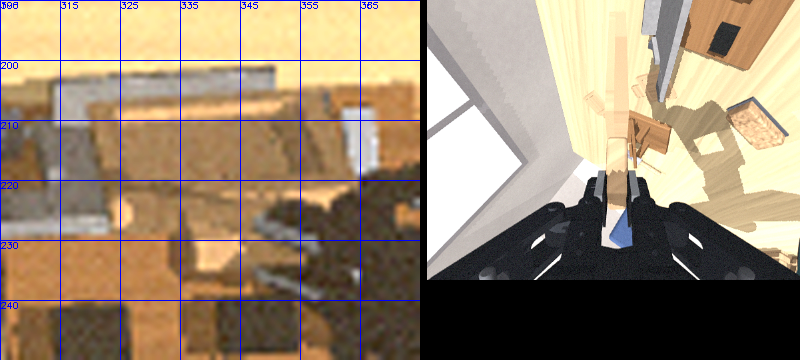

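Foot rim edge runs (320,207.2)→(355,204.2), against the predicted (318.1,206.3)→(356.3,203.8). The tongue corner matches at (337,235). That is only about 2° of in-hand turn. I'll compute the in-plane offset on the rim plane.

Run:
```python
from h import *
t=load('t5.png');c=cur();g=G(np.radians(40),-1);B=c@np.linalg.inv(g)
def onb(u,v,z):
    o,d=ray(t,u,v);n=B[:3,2];p=o+d*((B[:3,3]+z*n-o)@n)/(d@n);return ((p-B[:3,3])@B[:3,:3])*1e3
for n,u,v,z in(('footL want 0,55',320,207.2,.016),('foot mid want 0',338,205.7,.016),('foot R want 0',353,204.4,.016),('shoulderL body -120,55',322.8,221.5,.016),('tongue L plain end -165,25',337.5,235.3,0),('tongueL y25',335.5,228,.016)): print(n,onb(u,v,z).round(1))
```

```text
footL want 0,55 [-10.2  50.9  16. ]
foot mid want 0 [-7.7 -0.9 16. ]
foot R want 0 [ -5.2 -44.2  16. ]
shoulderL body -120,55 [-110.3   54.4   16. ]
tongue L plain end -165,25 [-166.6   23.4   -0. ]
tongueL y25 [-156.    26.8   16. ]
```

Run:
```python
from h import *
t=load('t5.png');c=cur();g=G(np.radians(40),-1);B=c@np.linalg.inv(g)
def onb(cam,u,v,z):
    o,d=ray(cam,u,v);n=B[:3,2];p=o+d*((B[:3,3]+z*n-o)@n)/(d@n);return ((p-B[:3,3])@B[:3,:3])*1e3
hs=cv2.cvtColor(t['pixels'],cv2.COLOR_RGB2HSV)[:,:,1].astype(float)
P=[]
for v in range(209,221):
    r=hs[v,314:332]; i=np.where((r[:-1]<75)&(r[1:]>=75))[0]
    if len(i): u=314+i[-1]+(75-r[i[-1]])/(r[i[-1]+1]-r[i[-1]]); P.append(onb(t,u,v,.016)[:2]); print(v,round(u,1),P[-1].round(1), r.astype(int)[::2])
P=np.array(P); print(np.polyfit(P[:,0],P[:,1],1), np.median(P[:,1]))
s=load('s5.png'); print('side foot R plain (0,-55)',onb(s,347.3,221.3,0).round(1))
```

```text
209 319.3 [-23.1  54.4] [ 33  25  25 131 128 111 118 116 122]
210 319.5 [-30.4  54.6] [ 22  25  26 111 120 129 117 117 110]
211 319.0 [-37.4  56.6] [ 58  45  30 131 119 123 116 117 127]
212 319.2 [-44.6  56.9] [ 61  55  43 154 125 118 132 115 123]
213 319.4 [-51.7  57.2] [ 33  49  46 125 113 139 116 110 121]
214 319.9 [-58.9  56.6] [ 62  34  47  81 123 132 117 117 118]
215 320.0 [-65.8  57. ] [ 41  53  44  75 119 115 119 118 115]
216 319.9 [-72.6  58.1] [ 42  46  46  79 129 117 118 121 126]
217 320.5 [-79.7  57.2] [ 27  52  40  42 125 114 121 117 119]
218 320.5 [-86.4  57.8] [ 34  58  38  48 118 126 124 113 123]
219 320.5 [-93.   58.5] [ 17  45  40  57 130 114 117 114 120]
220 321.2 [-99.9  57.4] [ 50  46  55  22 113 130 115 114 131]
[-4.08918213e-02  5.43204002e+01] 57.08294180165741
side foot R plain (0,-55) [ -2.2 -55.4   0. ]
```

```bash
cat >> h.py <<'E'
def place(dx,dn,rot=-.037,oy=-.001):
    Br,Bj=frames();Bn=np.eye(4);Bn[:3,:3]=R.from_euler('z',rot).as_matrix();Bn[1,3]=oy
    T=Bj@np.linalg.inv(Bn)@G(np.radians(40),-1);T[:3,3]+=dx*Bj[:3,0]+dn*Bj[:3,2];return T
E
python3 - <<'E'
from h import *
c=cur(); A=place(-.06,.02);B=place(-.03,.008);C=place(-.006,.004)
delta(c,A);delta(A,B);delta(A,C); D=place(0,.004);delta(C,D);delta(C,place(-.006,0))
E
```

```text
shift [0.511 0.357 0.529] turn [ 0.    -0.011  0.002] mm 98.0 deg 2.0
shift [0.168 0.1   0.185] turn [ 0. -0.  0.] mm 32.0 deg 0.0
shift [0.302 0.133 0.334] turn [ 0. -0.  0.] mm 56.0 deg 0.0
shift [0.034 0.    0.037] turn [ 0. -0.  0.] mm 6.0 deg 0.0
shift [-0.     0.033  0.   ] turn [ 0. -0.  0.] mm 4.0 deg 0.0
```

Call:
jog_arm(
  motion=[
    [[0.26,0.18,0.26],[0,-0.006,0],0],
    [[0.51,0.357,0.53],[0,-0.011,0.002],0],
    [[0.51,0.357,0.53],[0,-0.011,0.002],0],
    [[0.51,0.357,0.53],[0,-0.011,0.002],0],
  ],
)

```text
clock: 12.32
tcp_pos: [0.5539, -0.1675, 0.2327]
tool_rot: [-1.81, 1.345, 0.189]
contact_force: [0.7, 0.4, -1.3]
width: 0.161
finger_force: 90.9
```

Call:
jog_arm(
  motion=[
    [[0.08,0.05,0.09],[0,0,0],0],
    [[0.17,0.1,0.185],[0,0,0],0],
    [[0.24,0.12,0.26],[0,0,0],0],
    [[0.3,0.133,0.334],[0,0,0],0],
    [[0.3,0.133,0.334],[0,0,0],0],
    [[0.3,0.133,0.334],[0,0,0],0],
  ],
)

```text
clock: 13.08
tcp_pos: [0.5681, -0.1663, 0.1764]
tool_rot: [-1.809, 1.348, 0.192]
contact_force: [-0.8, 0.3, -2.3]
width: 0.164
finger_force: 90.9
```

Run:
```python
from h import *
s=log();c=cur();delta(c,place(-.006,.004));delta(c,place(0,.004)); B=frames()[1]; print('F in bed axes',s['contact_force']@B[:3,:3])
t=snap('top','t7.png');snap('side','s7.png')
```

```text
13.07 tcp [ 0.5681 -0.1663  0.1764] rot [-1.809  1.348  0.192] j [-0.844  0.292  1.446  0.825  1.754  2.015] w 0.164 F [-0.8  0.3 -2.3]
shift [ 0.002 -0.007 -0.   ] turn [-0.     0.    -0.001] mm 1.0 deg 0.1
shift [ 0.036 -0.007  0.037] turn [-0.     0.    -0.001] mm 6.0 deg 0.1
F in bed axes [ 1.48836732  0.38630006 -1.88573323]
```

Run:
```python
from h import *
t=load('t7.png');B=frames()[1]
def onb(cam,u,v,z):
    o,d=ray(cam,u,v);n=B[:3,2];p=o+d*((B[:3,3]+z*n-o)@n)/(d@n);return ((p-B[:3,3])@B[:3,:3])*1e3
hs=cv2.cvtColor(t['pixels'],cv2.COLOR_RGB2HSV)[:,:,1].astype(float)
P=[]
for v in range(203,228):
    r=hs[v,306:336]; i=np.where((r[:-1]<80)&(r[1:]>=80))[0]
    if len(i): u=306+i[-1]+(80-r[i[-1]])/(r[i[-1]+1]-r[i[-1]]); p=onb(t,u,v,.02); print(v,round(u,1),p.round(1), r.astype(int)[::2])
# plate right edge (y=-70) & ledge ends from initial top picture for camera bias
t0=load('top0.png');hs=cv2.cvtColor(t0['pixels'],cv2.COLOR_RGB2HSV)[:,:,1].astype(float)
for v in (203,204,205): print(v,hs[v,308:364].astype(int)); 
q=lambda x,y,z:proj(t0,B[:3,3]+B[:3,:3]@[x,y,z]).round(1)
print('ledge ends pred',q(0,.055,.026),q(0,-.055,.026),'plate top corners',q(-.115,-.07,0),q(-.115,.112,0))
```

```text
206 332.6 [-11.6  -1.   20. ] [109 105 117 115  27  19  22  18  20  21  23  42  59  72  97]
207 319.5 [-13.6  40.8  20. ] [124 126 143 134  29  65  81  88  90 119 116 124 129 126 112]
208 315.4 [-20.   54.3  20. ] [ 76  97 146 155  30 110 120 115 122 123 118 119 121 124 117]
209 315.3 [-28.2  55.6  20. ] [ 26 102 147 125  35 124 129 120 113 121 116 119 117 115 120]
210 315.2 [-36.3  56.6  20. ] [ 83  74 106  68  46 114 122 117 119 119 119 121 120 120 122]
211 315.4 [-44.5  56.9  20. ] [ 57  46  48  54  68 103 123 122 120 134 120 115 124 112 116]
212 315.5 [-52.5  57.5  20. ] [ 53  67  61  65  70 119 127 132 127 115 129 123 118 117 118]
213 315.4 [-60.5  58.3  20. ] [ 60  54 114  56  42  90 116 115 124 127 117 116 120 110 112]
214 315.7 [-68.5  58.3  20. ] [ 55  79 112  47  53  87 125 113 123 123 121 119 124 129 120]
215 316.1 [-76.4  57.8  20. ] [ 72 122 160  58  75  73 117 128 120 110 123 123 121 112 113]
216 316.4 [-84.3  57.7  20. ] [108 106 127  58  57  53 130 120 120 119 127 120 120 131 117]
217 316.4 [-91.9  58.4  20. ] [155 174 170  74  48  55 108 113 137 117 120 128 113 122 1
[... 1039 characters left out ...]
7  27  26  21  14  28  29  16  25  34  29  25  23  36  17  22
  26  26  33  24  16  27  23 103 107 102 111 105 108 110 101 110 112 105
 109 111]
204 [112 109 114 101 109  97  26  23  20  16  24  30  30  19  26  20  20  44
  32  25  25  27  23  26  27  30  26  26  16  23  29  20  27  28  29  31
  17  16  27  23  19  30  24 108 111 115 111 121 109 120 126 130 127 123
 132 143]
205 [124 123 107 118 109 133  18  28  34  23  19  23  33  28  32  28  27  20
  32  27  23  39  31  22  36  23  27  34  13  19  22  26  29  35  23  32
  34  32  30  21  23  13  17 136 146 135 172 144  76  85  88  68 130 147
 152 152]
ledge ends pred [314.6 203.9] [348.9 201.9] plate top corners [360.1 223.7] [299.5 227.2]
```

Call:
jog_arm(
  motion=[
    [[0.032,0,0.017],[0,0,0],0],
    [[0.032,0,0.017],[0,0,0],0],
    [[0.032,0,0.017],[0,0,0],0],
  ],
)

```text
clock: 13.55
tcp_pos: [0.5703, -0.1676, 0.1727]
tool_rot: [-1.808, 1.349, 0.193]
contact_force: [0.5, 0.1, -2.9]
width: 0.163
finger_force: 91.0
```

Call:
jog_arm(
  motion=[
    [[0.011,0,0.013],[0,0,0],0],
    [[0.011,0,0.013],[0,0,0],0],
    [[0.011,0,0.013],[0,0,0],0],
  ],
)

```text
clock: 13.92
tcp_pos: [0.5714, -0.1674, 0.1709]
tool_rot: [-1.808, 1.349, 0.193]
contact_force: [0.7, -0.5, -2.0]
width: 0.163
finger_force: 91.0
```

Call:
jog_arm(
  motion=[
    [[0.011,0,0.013],[0,0,0],0],
    [[0.011,0,0.013],[0,0,0],0],
    [[0.011,0,0.013],[0,0,0],0],
  ],
)

```text
clock: 14.3
tcp_pos: [0.5723, -0.1671, 0.1699]
tool_rot: [-1.809, 1.348, 0.193]
contact_force: [-2.6, 1.1, 1.8]
width: 0.159
finger_force: 91.3
```

Call:
jog_arm(
  motion=[
    [[-0.005,0.018,-0.006],[0,0,0],0],
    [[-0.005,0.033,-0.006],[0,0,0],0],
    [[-0.005,0.033,-0.006],[0,0,0],0],
    [[-0.005,0.033,-0.006],[0,0,0],0],
  ],
  grip_force=40,
)

```text
clock: 14.8
tcp_pos: [0.5696, -0.1678, 0.1683]
tool_rot: [-1.808, 1.348, 0.19]
contact_force: [4.5, 0.1, 0.0]
width: 0.163
finger_force: 90.8
```

Run:
```python
from h import *
s=log();c=cur(); B=frames()[1]; print('F in bed axes',(s['contact_force']@B[:3,:3]).round(1));delta(c,place(0,0))
```

```text
14.8 tcp [ 0.5696 -0.1678  0.1683] rot [-1.808  1.348  0.19 ] j [-0.845  0.302  1.451  0.825  1.743  2.003] w 0.163 F [4.5 0.1 0. ]
F in bed axes [ 2.4 -0.2  3.8]
shift [-0.017  0.001 -0.001] turn [-0.001 -0.    -0.   ] mm 2.0 deg 0.2
```

Call:
jog_arm(
  motion=[
    [[0,0,0],[0,0,0],0.25],
    [[0,0,0],[0,0,0],0.3],
    [[0,0,0],[0,0,0],0.4],
    [[0,0,0],[0,0,0],0.4],
    [[0,0,0],[0,0,0],0.4],
    [[0,0,0],[0,0,0],0.4],
  ],
  grip_force=40,
)

```text
clock: 15.55
tcp_pos: [0.5685, -0.1676, 0.1679]
tool_rot: [-1.808, 1.349, 0.193]
contact_force: [0.2, -0.4, 0.1]
width: 0.401
finger_force: 0.0
```

Run:
```python
from h import *
s=log();c=cur(); B=frames()[1]; print('F in bed axes',(s['contact_force']@B[:3,:3]).round(1))
t=snap('top','t8.png');w=snap('wrist','w8.png')
def onb(cam,u,v,z):
    o,d=ray(cam,u,v);n=B[:3,2];p=o+d*((B[:3,3]+z*n-o)@n)/(d@n);return ((p-B[:3,3])@B[:3,:3])*1e3
hs=cv2.cvtColor(t['pixels'],cv2.COLOR_RGB2HSV)[:,:,1].astype(float)
for v in range(205,228,2):
    r=hs[v,306:336]; i=np.where((r[:-1]<80)&(r[1:]>=80))[0]
    if len(i): u=306+i[-1]+(80-r[i[-1]])/(r[i[-1]+1]-r[i[-1]]); p=onb(t,u,v,.016); print(v,round(u,1),p.round(1))
```

```text
15.55 tcp [ 0.5685 -0.1676  0.1679] rot [-1.808  1.349  0.193] j [-0.845  0.302  1.452  0.823  1.745  2.003] w 0.401 F [ 0.2 -0.4  0.1]
F in bed axes [ 0.  -0.4  0.1]
207 315.4 [-1.8 52.7 16. ]
209 315.5 [-18.6  54.2  16. ]
211 313.9 [-34.2  60.7  16. ]
213 315.6 [-51.1  56.9  16. ]
215 316.4 [-67.2  56.2  16. ]
217 316.7 [-82.8  56.9  16. ]
219 317.5 [-98.3  55.9  16. ]
221 317.5 [-113.1   57.5   16. ]
223 318.6 [-128.2   55.8   16. ]
225 319.0 [-142.7   56.    16. ]
227 330.4 [-161.3   25.1   16. ]
```

The wrist force is zero after release, and the foot edge reads at x≈0 with the left edge at y≈56, so the blank looks seated. I'll retreat along the tool axis.

Call:
jog_arm(
  motion=[
    [[0,0,-0.2],[0,0,0],0.4],
    [[0,0,-0.5],[0,0,0],0.4],
    [[0,0,-0.95],[0,0,0],0.4],
    [[0,0,-0.95],[0,0,0],0.4],
  ],
)

```text
clock: 16.15
tcp_pos: [0.5292, -0.2504, 0.2422]
tool_rot: [-1.81, 1.35, 0.183]
contact_force: [0.2, 0.5, -0.8]
width: 0.399
finger_force: 0.0
```

```bash
cat >> h.py <<'E'
Mj=lambda:R.from_euler('z',float(S['yj'])).as_matrix()
def press(a,up=0.,out=0.):
    B=frames(a)[1];T=np.eye(4);M=Mj();T[:3,:3]=M@np.diag([1,-1,-1])
    T[:3,3]=B[:3,3]+B[:3,:3]@[-.095,.092,0]+M@[.011+out,0,up];return T
E
python3 - <<'E'
from h import *
s=log();c=cur()
A=press(1.01,.06,.06);print(A.round(3));V=A.copy();V[:3,3]=c[:3,3]+[0,.02,.06];delta(c,V);delta(V,A);delta(A,press(1.01,0,.02))
t=snap('top','t9.png')
hs=cv2.cvtColor(t['pixels'],cv2.COLOR_RGB2HSV)[:,:,1].astype(float)
B=frames()[1]
def onb(cam,u,v,z):
    o,d=ray(cam,u,v);n=B[:3,2];p=o+d*((B[:3,3]+z*n-o)@n)/(d@n);return ((p-B[:3,3])@B[:3,:3])*1e3
for v in range(207,225,3):
    r=hs[v,306:336]; i=np.where((r[:-1]<80)&(r[1:]>=80))[0]
    if len(i): u=306+i[-1]+(80-r[i[-1]])/(r[i[-1]+1]-r[i[-1]]); print(v,round(u,1),onb(t,u,v,.016).round(1))
E
```

```text
16.15 tcp [ 0.5292 -0.2504  0.2422] rot [-1.81   1.35   0.183] j [-0.977  0.319  1.275  0.816  1.942  2.028] w 0.399 F [ 0.2  0.5 -0.8]
[[ 0.997  0.071  0.     0.645]
 [ 0.071 -0.997  0.    -0.077]
 [ 0.     0.    -1.     0.197]
 [ 0.     0.     0.     1.   ]]
shift [-0.402 -0.277 -0.199] turn [-0.302  0.041 -0.4  ] mm 63.0 deg 90.5
shift [ 1.051 -1.204  0.881] turn [0. 0. 0.] mm 219.0 deg 0.0
shift [-0.333  0.     0.5  ] turn [0. 0. 0.] mm 72.0 deg 0.0
207 315.5 [-1.9 52.6 16. ]
210 315.5 [-26.8  55.   16. ]
213 316.1 [-51.3  55.6  16. ]
216 316.5 [-75.   56.6  16. ]
219 317.3 [-98.2  56.4  16. ]
222 318.3 [-120.8   55.7   16. ]
```

Call:
jog_arm(
  motion=[
    [[-0.4,-0.28,-0.2],[-0.302,0.041,-0.4],0],
    [[-0.4,-0.28,-0.2],[-0.302,0.041,-0.4],0],
    [[-0.4,-0.28,-0.2],[-0.302,0.041,-0.4],0],
    [[-0.4,-0.28,-0.2],[-0.302,0.041,-0.4],0],
    [[-0.4,-0.28,-0.2],[-0.302,0.041,-0.4],0],
    [[-0.4,-0.28,-0.2],[-0.302,0.041,-0.4],0],
    [[-0.4,-0.28,-0.2],[-0.302,0.041,-0.4],0],
    [[-0.4,-0.28,-0.2],[-0.302,0.041,-0.4],0],
    [[-0.4,-0.28,-0.2],[-0.302,0.041,-0.4],0],
    [[-0.4,-0.28,-0.2],[-0.302,0.041,-0.4],0],
  ],
)

```text
clock: 17.45
tcp_pos: [0.5295, -0.2253, 0.2989]
tool_rot: [-3.132, -0.121, 0.009]
contact_force: [0.4, 0.1, 0.5]
width: -0.002
finger_force: 0.0
```

Call:
jog_arm(
  motion=[
    [[0.27,-0.3,0],[0,0,0],0],
    [[0.53,-0.6,0],[0,0,0],0],
  ],
)

```text
clock: 17.7
tcp_pos: [0.588, -0.1506, 0.2985]
tool_rot: [-3.132, -0.112, 0.01]
contact_force: [0.6, 0.3, 0.2]
width: -0.001
finger_force: 0.0
```

Call:
jog_arm(
  motion=[
    [[0.27,-0.3,0],[0,0,0],0],
    [[0.52,-0.6,0],[0,0,0],0],
    [[0.52,-0.6,0],[0,0,0],0],
  ],
)

```text
clock: 18.08
tcp_pos: [0.6457, -0.0717, 0.2971]
tool_rot: [-3.131, -0.122, 0.013]
contact_force: [-0.3, -0.1, -0.2]
width: 0.003
finger_force: 0.0
```

Run:
```python
from h import *
s=log();c=cur();delta(c,press(1.01,.06,.06));delta(c,press(1.01,0,.025));
P=press(1.01,0,.025)
for a in(1.01,.9,.8,.7,.6,.5,.4,.3,.2,.1,0,-.03): delta(P,press(a))
w=snap('wrist','w10.png');print(proj(w,press(1.01)[:3,3]),proj(w,frames()[1][:3,3]))
```

```text
18.07 tcp [ 0.6457 -0.0717  0.2971] rot [-3.131 -0.122  0.013] j [-0.201  0.333  0.889  0.006  1.931  1.294] w 0.003 F [-0.3 -0.1 -0.2]
shift [-0.004  0.053  0.837] turn [-0.003  0.003  0.002] mm 101.0 deg 0.8
shift [-0.292  0.055  1.339] turn [-0.003  0.003  0.002] mm 165.0 deg 0.8
shift [-0.208  0.     0.   ] turn [0. 0. 0.] mm 25.0 deg 0.0
shift [-0.29   0.     0.052] turn [0. 0. 0.] mm 35.0 deg 0.0
shift [-0.358  0.     0.106] turn [0. 0. 0.] mm 45.0 deg 0.0
shift [-0.421  0.     0.168] turn [0. 0. 0.] mm 54.0 deg 0.0
shift [-0.477  0.     0.235] turn [0. 0. 0.] mm 64.0 deg 0.0
shift [-0.526  0.     0.307] turn [0. 0. 0.] mm 73.0 deg 0.0
shift [-0.568  0.     0.384] turn [0. 0. 0.] mm 82.0 deg 0.0
shift [-0.602  0.     0.465] turn [0. 0. 0.] mm 91.0 deg 0.0
shift [-0.628  0.     0.548] turn [0. 0. 0.] mm 100.0 deg 0.0
shift [-0.645  0.     0.634] turn [0. 0. 0.] mm 109.0 deg 0.0
shift [-0.653  0.     0.721] turn [0. 0. 0.] mm 117.0 deg 0.0
shift [-0.654  0.     0.748] turn [0. 0. 0.] mm 119.0 deg 0.0
[289.84437061 235.27720718] [357.70619625 186.12327947]
```

Call:
jog_arm(
  motion=[
    [[0,0.05,0.42],[0,0,0],0],
    [[0,0.053,0.83],[0,0,0],0],
    [[0,0.053,0.83],[0,0,0],0],
  ],
)

```text
clock: 18.5
tcp_pos: [0.6401, -0.0812, 0.1928]
tool_rot: [-3.13, -0.112, 0.03]
contact_force: [-0.2, 0.3, -0.0]
width: 0.001
finger_force: 0.0
```

Call:
jog_arm(
  motion=[
    [[0,0,0.4],[0,0,0],0],
    [[-0.15,0,0.5],[0,0,0],0],
    [[-0.29,0,0.5],[0,0,0],0],
    [[-0.29,0,0.5],[0,0,0],0],
  ],
)

```text
clock: 19.0
tcp_pos: [0.6107, -0.0839, 0.1443]
tool_rot: [-3.135, -0.114, -0.001]
contact_force: [-0.4, 0.2, -0.1]
width: 0.001
finger_force: 0.0
```

Call:
jog_arm(
  motion=[
    [[-0.1,0,0],[0,0,0],0],
    [[-0.17,0,0],[0,0,0],0],
    [[-0.21,0,0],[0,0,0],0],
    [[-0.25,0,0.026],[0,0,0],0],
    [[-0.29,0,0.052],[0,0,0],0],
    [[-0.324,0,0.079],[0,0,0],0],
    [[-0.358,0,0.106],[0,0,0],0],
    [[-0.39,0,0.137],[0,0,0],0],
    [[-0.421,0,0.168],[0,0,0],0],
    [[-0.421,0,0.168],[0,0,0],0],
  ],
)

```text
clock: 20.25
tcp_pos: [0.5589, -0.0864, 0.1206]
tool_rot: [-3.134, -0.116, 0.007]
contact_force: [-0.2, -0.4, 0.3]
width: 0.0
finger_force: 0.1
```

Run:
```python
from h import *
s=log();c=cur()
for a in(.7,.6,.5,.4,.3,.2,.1,0,-.03): delta(c,press(a))
t=snap('top','t11.png');hs=cv2.cvtColor(t['pixels'],cv2.COLOR_RGB2HSV)[:,:,1].astype(float)
for v in range(203,245,4):
    r=hs[v,300:370];print(v,r.astype(int)[::3])
for a in(1.01,.7):
    B=frames(a)[1];print(a,proj(t,np.array([B[:3,3]+B[:3,:3]@p for p in([0,.055,.016],[-.12,.055,.016],[-.165,.025,.016],[-.115,.112,0])])).round(1).tolist())
```

```text
20.25 tcp [ 0.5589 -0.0864  0.1206] rot [-3.134 -0.116  0.007] j [-0.256  0.154  1.454  0.004  1.54   1.24 ] w 0.0 F [-0.2 -0.4  0.3]
shift [ 0.007 -0.025  0.035] turn [-0.002  0.001  0.001] mm 5.0 deg 0.5
shift [-0.049 -0.024  0.102] turn [-0.002  0.001  0.001] mm 14.0 deg 0.5
shift [-0.098 -0.024  0.175] turn [-0.002  0.001  0.001] mm 24.0 deg 0.5
shift [-0.14  -0.024  0.252] turn [-0.002  0.001  0.001] mm 35.0 deg 0.5
shift [-0.173 -0.023  0.333] turn [-0.002  0.001  0.001] mm 45.0 deg 0.5
shift [-0.198 -0.023  0.417] turn [-0.002  0.001  0.001] mm 55.0 deg 0.5
shift [-0.215 -0.023  0.502] turn [-0.002  0.001  0.001] mm 66.0 deg 0.5
shift [-0.223 -0.022  0.59 ] turn [-0.002  0.001  0.001] mm 76.0 deg 0.5
shift [-0.224 -0.022  0.616] turn [-0.002  0.001  0.001] mm 79.0 deg 0.5
203 [102  44  58  60  43  54  61  60  49  51  54  43 150  57  40  26  23 114
 114 105 112 106 105 114]
207 [ 33  56  66  56  60  54  55  65  57  57  53  54  46  57  71 109 118 107
 116  14 136 162 115 140]
211 [ 38  41  46  31  38  44  50  49  68  57  56  46  55  53  36 126 121 107
  26  64 134  11   8 142]
2
[... 261 characters left out ...]
  54 118 117 115 121
 122  48  80  23 127  99]
227 [ 87  47  85  43  24  46  83  49  85  34  77  63  65 111 119 130 116  73
  68 112 118  55 131 134]
231 [103 123  81  27  42  33  19 154 156  78  66  65  85 116 113 110 125 161
 136 130  85  85 131 159]
235 [109 110 142 133 135 148 151 149 142  42  63  75 150 150 156 134 136 158
 142 170 146  20 151  87]
239 [104 106 168 155 153 144 148 149 154  24  74  72 158 139 120 106  99 116
 139 151 150 119  21 154]
243 [102 105 142 177 123  76  73  77  54  73  65  89 141 116  78  71  90  83
 162 158 146  64  20 105]
1.01 [[314.7, 206.8], [318.6, 221.9], [330.5, 227.5], [299.5, 227.2]]
0.7 [[314.9, 208.7], [318.8, 234.3], [330.6, 244.1], [299.8, 238.1]]
```

Call:
jog_arm(
  motion=[
    [[-0.02,-0.02,0.07],[0,0,0],0],
    [[-0.049,-0.02,0.102],[0,0,0],0],
    [[-0.074,-0.02,0.138],[0,0,0],0],
    [[-0.098,-0.02,0.175],[0,0,0],0],
  ],
)

```text
clock: 20.8
tcp_pos: [0.5432, -0.0874, 0.1074]
tool_rot: [3.139, 0.115, -0.017]
contact_force: [-26.1, -2.5, 35.4]
width: -0.0
finger_force: 17.2
```

Call:
jog_arm(
  motion=[
    [[-0.022,0,0.038],[0,0,0],0],
    [[-0.042,0,0.077],[0,0,0],0],
    [[-0.059,0,0.117],[0,0,0],0],
    [[-0.075,0,0.158],[0,0,0],0],
  ],
)

```text
clock: 21.3
tcp_pos: [0.5381, -0.0853, 0.0804]
tool_rot: [-3.134, -0.117, 0.007]
contact_force: [0.0, -0.5, 3.0]
width: 0.002
finger_force: 1.2
```

Run:
```python
from h import *
s=log();c=cur()
for a in(.3,.25,.2,.15,.1,.05,0,-.03,-.05): delta(c,press(a))
```

```text
21.3 tcp [ 0.5381 -0.0853  0.0804] rot [-3.134 -0.117  0.007] j [-0.264  0.134  1.559  0.004  1.455  1.232] w 0.002 F [ 0.  -0.5  3. ]
shift [-0.002 -0.003 -0.003] turn [-0.002  0.001  0.001] mm 1.0 deg 0.5
shift [-0.016 -0.003  0.038] turn [-0.002  0.001  0.001] mm 5.0 deg 0.5
shift [-0.028 -0.003  0.08 ] turn [-0.002  0.001  0.001] mm 10.0 deg 0.5
shift [-0.037 -0.003  0.123] turn [-0.002  0.001  0.001] mm 15.0 deg 0.5
shift [-0.044 -0.002  0.166] turn [-0.002  0.001  0.001] mm 21.0 deg 0.5
shift [-0.05  -0.002  0.21 ] turn [-0.002  0.001  0.001] mm 26.0 deg 0.5
shift [-0.053 -0.002  0.253] turn [-0.002  0.001  0.001] mm 31.0 deg 0.5
shift [-0.053 -0.002  0.28 ] turn [-0.002  0.001  0.001] mm 34.0 deg 0.5
shift [-0.053 -0.002  0.297] turn [-0.002  0.001  0.001] mm 36.0 deg 0.5
```

An unexpected force of (-26,-2.5,35) N showed mid-push, then eased to 3 N. I'll lift clear and look before going on.

Call:
jog_arm(
  motion=[
    [[0,0,-0.3],[0,0,0],0],
    [[0,0,-0.6],[0,0,0],0],
    [[-0.3,-0.1,-0.95],[0,0,0],0],
    [[-0.6,-0.2,-0.95],[0,0,0],0],
    [[-0.6,-0.2,-0.95],[0,0,0],0],
  ],
)

```text
clock: 21.92
tcp_pos: [0.4633, -0.0665, 0.1946]
tool_rot: [-3.133, -0.117, 0.008]
contact_force: [0.1, -0.1, -0.9]
width: 0.0
finger_force: 0.0
```

Run:
```python
from h import *
log();s=snap('side','s12.png');w=snap('wrist','w12.png');t=snap('top','t12.png')
f=lambda n,x,y,a,b,sz:np.clip(cv2.resize(cv2.imread(f'pics/{n}.png')[y:y+b,x:x+a],sz,interpolation=cv2.INTER_CUBIC)*1.6,0,255).astype('uint8')
A=f('s12',255,200,130,98,(400,300));B=f('t12',285,185,110,82,(400,300));C=f('w12',0,0,560,420,(400,300))
cv2.imwrite('pics/c12.png',np.vstack([np.hstack([A,B]),np.hstack([C,np.zeros_like(C)])]))
```

```text
21.93 tcp [ 0.4633 -0.0665  0.1946] rot [-3.133 -0.117  0.008] j [-0.267 -0.091  1.558  0.004  1.681  1.229] w 0.0 F [ 0.1 -0.1 -0.9]
```

View pics/c12.png

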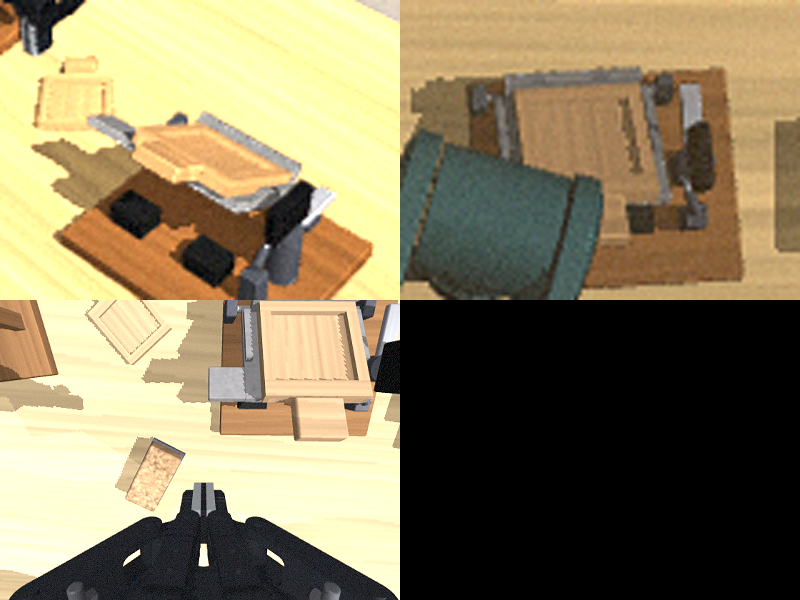

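The blank lies seated between the guides on the bed, which is now folded most of the way. The tab shows at wrist crop (237,383), full-image (332,116). I'll resume pressing the tab from above.

Run:
```python
from h import *
w=load('w12.png');M=Mj();o=np.r_[S['tj'],0]
for a in(.2,.3,.4):
    B=frames(a)[1];C=B[:3,3]+B[:3,:3]@[-.095,.092,0]
    q=lambda x,y,z:proj(w,B[:3,3]+B[:3,:3]@[x,y,z]).round(0).tolist()
    print(a,'tab c',C.round(3),proj(w,C).round(0),'tab near corners',q(-.115,.112,0),q(-.115,.072,0),'tongue tip',q(-.165,.025,.016),q(-.165,-.025,.016),'body',q(-.12,.055,.016),q(-.12,-.055,.016))
print('meas: tab near corners (292,140)?(352,143); tongue tip (413,196)?,(487,194)')
hs=cv2.cvtColor(w['pixels'],cv2.COLOR_RGB2HSV)[:,:,1];print(hs[80:200:4,330]);print(hs[115,280:380:4]);print(hs[185,380:500:4])
c=cur();
for a,u in((.3,.04),(.3,0.01),(0,0)): delta(c,press(a,u))
```

```text
0.2 tab c [ 0.524 -0.086  0.071] [311. 132.] tab near corners [289.0, 154.0] [332.0, 154.0] tongue tip [385.0, 210.0] [441.0, 210.0] body [354.0, 159.0] [479.0, 159.0]
0.3 tab c [ 0.527 -0.086  0.081] [312. 129.] tab near corners [289.0, 151.0] [334.0, 152.0] tongue tip [392.0, 208.0] [452.0, 209.0] body [357.0, 154.0] [488.0, 155.0]
0.4 tab c [ 0.531 -0.085  0.09 ] [313. 125.] tab near corners [289.0, 147.0] [336.0, 148.0] tongue tip [400.0, 205.0] [463.0, 205.0] body [361.0, 148.0] [499.0, 149.0]
meas: tab near corners (292,140)?(352,143); tongue tip (413,196)?,(487,194)
[127 119 131 129   2   6   4   2   0   6   4   4   4   4   2   6 131 129
 131 128 131 124 125 126 124 119 128 130  78  80]
[86 85 87  8  2  4  6  6  6  4  4  4  2  2  4  4  3  6 12  3  6 15 90 89
 87]
[126 119 126 130 127 126 131 123 118  98 103  87  91  92  90  89  91  89
  88  90  88  89  87  89  92  92  87 127 126 124]
shift [0.597 0.196 0.605] turn [-0.002  0.002  0.001] mm 105.0 deg 0.5
shift [0.598 0.197 0.855] turn [-0.002  0.002  0.001] mm 127.0 deg 0.5
shift [0.549 0.199 1.195] turn [-0.002  0.002  0.001] mm 160.0 deg 0.5
```

Run:
```python
from h import *
w=load('w12.png')
for a in(.45,.5,.55,.6,.65):
    B=frames(a)[1];C=B[:3,3]+B[:3,:3]@[-.095,.092,0]
    q=lambda x,y,z:proj(w,B[:3,3]+B[:3,:3]@[x,y,z]).round(0).tolist()
    print(a,'tab c',C.round(3),proj(w,C).round(0),'tab near',q(-.115,.112,0),'far',q(-.075,.112,0),'tongue tip',q(-.165,.025,.016),q(-.165,-.025,.016))
print('meas tab near v143, far v96, u_left 291; tip 416..488')
c=cur()
B=None
for a,u in((.6,.05),(.6,.01),(.5,0),(.4,0),(.3,0),(.2,0),(.1,0),(0,0),(-.05,0)): print(a,u,end=' ');delta(c,press(a,u,.004))
```

```text
0.45 tab c [ 0.533 -0.085  0.095] [313. 122.] tab near [289.0, 145.0] far [289.0, 99.0] tongue tip [404.0, 202.0] [470.0, 202.0]
0.5 tab c [ 0.536 -0.085  0.1  ] [314. 119.] tab near [289.0, 142.0] far [289.0, 97.0] tongue tip [408.0, 198.0] [477.0, 199.0]
0.55 tab c [ 0.539 -0.085  0.104] [314. 115.] tab near [289.0, 138.0] far [289.0, 93.0] tongue tip [413.0, 194.0] [484.0, 194.0]
0.6 tab c [ 0.542 -0.085  0.108] [315. 112.] tab near [289.0, 134.0] far [290.0, 90.0] tongue tip [418.0, 188.0] [492.0, 189.0]
0.65 tab c [ 0.545 -0.084  0.113] [315. 107.] tab near [289.0, 129.0] far [290.0, 86.0] tongue tip [423.0, 182.0] [500.0, 182.0]
meas tab near v143, far v96, u_left 291; tip 416..488
0.6 0.05 shift [0.753 0.194 0.291] turn [-0.002  0.002  0.001] mm 100.0 deg 0.5
0.6 0.01 shift [0.755 0.196 0.624] turn [-0.002  0.002  0.001] mm 120.0 deg 0.5
0.5 0 shift [0.707 0.197 0.78 ] turn [-0.002  0.002  0.001] mm 128.0 deg 0.5
0.4 0 shift [0.665 0.197 0.857] turn [-0.002  0.002  0.001] mm 132.0 deg 0.5
0.3 0 shift [0.632 0.198 0.938] turn [-0.002  0.002  0.001] mm 138.0 deg 0.5
0.2 0 shift [0.607 0.198 1.022] turn [-0.002  0.002  0.001] mm 145.0 deg 0.5
0.1 0 shift [0.59  0.199 1.108] turn [-0.002  0.002  0.001] mm 152.0 deg 0.5
0 0 shift [0.582 0.199 1.195] turn [-0.002  0.002  0.001] mm 161.0 deg 0.5
-0.05 0 shift [0.581 0.2   1.239] turn [-0.002  0.002  0.001] mm 166.0 deg 0.5
```

Run:
```python
from h import *
w=load('w12.png');hs=cv2.cvtColor(w['pixels'],cv2.COLOR_RGB2HSV);s=cv2.GaussianBlur(hs[:,:,1],(3,3),0).astype(int)
def runs(v,a,b):
    o=[];last=None
    for u in range(a,b):
        k='g' if s[v,u]<45 else('w' if s[v,u]<108 else 'b')
        if k!=last: o.append([k,u]);last=k
    return [f'{k}{u}' for k,u in o]
for v in(10,25,40,55,70,85,100,115,125,135,142,150): print(v,runs(v,300,560))
for u in(380,400,440,500,515): print('col',u,[(v,s[v,u],hs[v,u,2]) for v in range(110,205,5)])
for a in(.5,.55):
    B=frames(a)[1];q=lambda x,y,z:proj(w,B[:3,3]+B[:3,:3]@[x,y,z]).round(0).tolist()
    for x in(0,-.03,-.06,-.09,-.115): print(a,x,'edges rim',q(x,.055,.016),q(x,-.055,.016),'plate',q(x,.07,0),q(x,-.07,0),'strip61',q(x,.061,.008),q(x,-.061,.008))
```

```text
10 ['w300', 'g315', 'w361', 'g499', 'w524', 'b526', 'w539', 'g541']
25 ['w300', 'g314', 'w327', 'b330', 'w337', 'g338', 'w359', 'g502', 'w510', 'b517', 'w536', 'g537']
40 ['w300', 'b311', 'w337', 'g338', 'w360', 'g505', 'w510', 'b511', 'w532', 'g534']
55 ['w300', 'b311', 'w338', 'g339', 'w361', 'g508', 'w513', 'b514', 'w529', 'g530', 'w556']
70 ['w300', 'b311', 'w339', 'g340', 'w362', 'g511', 'w516', 'b517', 'w526', 'g527', 'w537', 'b538', 'w539', 'b541', 'w548', 'b551', 'w559']
85 ['w300', 'b310', 'w339', 'g340', 'w363', 'g514', 'w521', 'g523', 'w533', 'b534', 'w540', 'b543', 'w549', 'b550', 'w552', 'b554', 'w555', 'b557']
100 ['g300', 'w364', 'g518', 'w528', 'b530', 'w532', 'b533', 'w552', 'b553', 'w556', 'b558']
115 ['g300', 'w365', 'b519', 'w525', 'b528', 'w529', 'b530', 'w549', 'b550']
125 ['g300', 'w365', 'b521', 'w534', 'b541', 'w542', 'b545', 'w554', 'b556']
135 ['g300', 'w366', 'b522', 'w526']
142 ['w300', 'g335', 'w367', 'b394', 'w395', 'g511', 'w518', 'b520', 'w524']
150 ['w300', 'b309', 'w333', 'g336', 'w354', 'g355', 'w372', 'b374', 'w408', 'g485', 'w487', 'g492', 'w493'
[... 4018 characters left out ...]
.0, 134.0] [509.0, 135.0] plate [341.0, 142.0] [514.0, 143.0] strip61 [354.0, 138.0] [510.0, 139.0]
0.55 0 edges rim [359.0, 2.0] [493.0, 2.0] plate [338.0, 18.0] [498.0, 19.0] strip61 [350.0, 10.0] [494.0, 11.0]
0.55 -0.03 edges rim [361.0, 32.0] [498.0, 33.0] plate [339.0, 47.0] [503.0, 48.0] strip61 [351.0, 40.0] [499.0, 41.0]
0.55 -0.06 edges rim [363.0, 65.0] [504.0, 65.0] plate [340.0, 78.0] [509.0, 79.0] strip61 [353.0, 71.0] [504.0, 72.0]
0.55 -0.09 edges rim [365.0, 99.0] [510.0, 100.0] plate [341.0, 110.0] [515.0, 111.0] strip61 [354.0, 105.0] [510.0, 105.0]
0.55 -0.115 edges rim [366.0, 129.0] [515.0, 130.0] plate [342.0, 138.0] [520.0, 140.0] strip61 [356.0, 134.0] [516.0, 135.0]
```

Run:
```python
from h import *
t=load('t12.png');s=load('s12.png');hs=cv2.cvtColor(t['pixels'],cv2.COLOR_RGB2HSV)
for a in(.2,.3,.4,.5,.6,.7):
    B=frames(a)[1];q=lambda c,x,y,z:proj(c,B[:3,3]+B[:3,:3]@[x,y,z]).round(1).tolist()
    print(a,'top tongue R tip rim/plain',q(t,-.165,-.025,.016),q(t,-.165,-.025,0),'body R top rim',q(t,-.12,-.055,.016),'side: bodyR rim',q(s,-.12,-.055,.016),'tongue R',q(s,-.165,-.025,.016),'L',q(s,-.165,.025,.016),'tab',q(s,-.115,.112,0))
for u in(343,344,345,346): print(u,[(v,int(hs[v,u,1]),int(hs[v,u,2])) for v in range(234,258,2)])
```

```text
0.2 top tongue R tip rim/plain [345.6, 260.8] [345.0, 262.2] body R top rim [353.7, 246.2] side: bodyR rim [323.9, 274.1] tongue R [305.1, 275.3] L [291.3, 266.4] tab [279.9, 250.4]
0.3 top tongue R tip rim/plain [346.1, 258.4] [345.6, 260.3] body R top rim [354.1, 244.2] side: bodyR rim [325.2, 269.9] tongue R [306.7, 269.7] L [292.8, 260.9] tab [280.6, 246.8]
0.4 top tongue R tip rim/plain [346.6, 255.3] [346.1, 257.8] body R top rim [354.5, 241.7] side: bodyR rim [326.9, 265.7] tongue R [308.7, 264.0] L [294.7, 255.3] tab [281.6, 243.2]
0.5 top tongue R tip rim/plain [347.0, 251.8] [346.6, 254.7] body R top rim [354.9, 238.8] side: bodyR rim [328.8, 261.3] tongue R [311.1, 258.1] L [297.0, 249.5] tab [282.9, 239.4]
0.6 top tongue R tip rim/plain [347.4, 247.7] [347.0, 251.1] body R top rim [355.1, 235.7] side: bodyR rim [330.9, 257.0] tongue R [313.9, 252.2] L [299.6, 243.7] tab [284.4, 235.6]
0.7 top tongue R tip rim/plain [347.6, 243.1] [347.3, 247.0] body R top rim [355.3, 232.1] side: bodyR rim [333.2, 252.7] tongue R [316.9, 246.3] L [302.6, 238.0] tab [286.2, 231.8]
343 [(234, 118, 104), (236, 122, 109), (238, 122, 111), (240, 120, 104), (242, 123, 108), (244, 128, 106), (246, 125, 94), (248, 124, 101), (250, 122, 92), (252, 132, 89), (254, 141, 87), (256, 156, 80)]
344 [(234, 123, 104), (236, 115, 106), (238, 121, 116), (240, 125, 100), (242, 122, 107), (244, 121, 105), (246, 126, 95), (248, 122, 100), (250, 127, 92), (252, 138, 74), (254, 150, 85), (256, 140, 89)]
345 [(234, 115, 104), (236, 120, 106), (238, 119, 118), (240, 123, 102), (242, 113, 108), (244, 120, 102), (246, 117, 98), (248, 109, 105), (250, 133, 94), (252, 145, 72), (254, 141, 87), (256, 152, 84)]
346 [(234, 122, 98), (236, 120, 106), (238, 126, 107), (240, 117, 118), (242, 117, 113), (244, 118, 104), (246, 118, 97), (248, 109, 101), (250, 115, 95), (252, 138, 74), (254, 146, 84), (256, 151, 83)]
```

Call:
jog_arm(
  motion=[
    [[0.38,0.1,0.1],[0,0,0],0],
    [[0.755,0.196,0.25],[0,0,0],0],
    [[0.755,0.196,0.55],[0,0,0],0],
    [[0.755,0.196,0.62],[0,0,0],0],
    [[0.755,0.196,0.62],[0,0,0],0],
  ],
)

```text
clock: 22.7
tcp_pos: [0.5564, -0.0836, 0.1193]
tool_rot: [-3.133, -0.117, 0.01]
contact_force: [1.1, 0.8, 0.5]
width: 0.004
finger_force: 0.0
```

Call:
jog_arm(
  motion=[
    [[0,0,0.06],[0,0,0],0],
    [[-0.01,0,0.1],[0,0,0],0],
    [[-0.01,0,0.1],[0,0,0],0],
  ],
)

```text
clock: 23.08
tcp_pos: [0.5552, -0.0836, 0.1085]
tool_rot: [-3.134, -0.117, 0.007]
contact_force: [-0.3, -0.2, 0.1]
width: -0.003
finger_force: 0.0
```

Call:
jog_arm(
  motion=[
    [[-0.02,0,0.03],[0,0,0],0],
    [[-0.04,0,0.06],[0,0,0],0],
    [[-0.05,0,0.09],[0,0,0],0],
    [[-0.05,0,0.09],[0,0,0],0],
  ],
)

```text
clock: 23.58
tcp_pos: [0.549, -0.0839, 0.0969]
tool_rot: [-3.133, -0.117, 0.009]
contact_force: [0.2, 0.1, -0.1]
width: -0.003
finger_force: 0.0
```

```bash
cat >> h.py <<'E'
def tip(f):
    t=snap('top',f);h=cv2.cvtColor(t['pixels'],cv2.COLOR_RGB2HSV)
    for u in(340,345): print(u,[(v,int(h[v,u,1]),int(h[v,u,2])) for v in range(238,266,2)])
E
python3 - <<'E'
from h import *
log();tip('t13.png');c=cur()
for a in(.6,.5,.4,.3,.2,.1,0,-.05): print(a,end=' ');delta(c,press(a,0,.004))
E
```

```text
23.57 tcp [ 0.549  -0.0839  0.0969] rot [-3.133 -0.117  0.009] j [-0.256  0.147  1.51   0.004  1.492  1.24 ] w -0.003 F [ 0.2  0.1 -0.1]
340 [(238, 114, 96), (240, 113, 106), (242, 115, 111), (244, 120, 106), (246, 119, 94), (248, 118, 104), (250, 122, 94), (252, 123, 81), (254, 138, 89), (256, 150, 85), (258, 143, 80), (260, 142, 86), (262, 154, 78), (264, 106, 120)]
345 [(238, 117, 118), (240, 121, 103), (242, 123, 110), (244, 120, 104), (246, 126, 91), (248, 111, 101), (250, 129, 93), (252, 153, 70), (254, 143, 91), (256, 136, 90), (258, 158, 84), (260, 154, 86), (262, 146, 82), (264, 110, 123)]
0.6 shift [ 0.062  0.001 -0.094] turn [-0.002  0.002  0.001] mm 14.0 deg 0.5
0.5 shift [ 0.013  0.001 -0.022] turn [-0.002  0.002  0.001] mm 3.0 deg 0.5
0.4 shift [-0.028  0.001  0.056] turn [-0.002  0.002  0.001] mm 7.0 deg 0.5
0.3 shift [-0.062  0.001  0.136] turn [-0.002  0.002  0.001] mm 18.0 deg 0.5
0.2 shift [-0.087  0.002  0.22 ] turn [-0.002  0.002  0.001] mm 28.0 deg 0.5
0.1 shift [-0.104  0.002  0.306] turn [-0.002  0.002  0.001] mm 39.0 deg 0.5
0 shift [-0.112  0.003  0.393] turn [-0.002  0.002  0.001] mm 49.0 deg 0.5
-0.05 shift [-0.113  0.003  0.437] turn [-0.002  0.002  0.001] mm 54.0 deg 0.5
```

Call:
jog_arm(
  motion=[
    [[-0.015,0,0.025],[0,0,0],0],
    [[-0.028,0,0.056],[0,0,0],0],
    [[-0.028,0,0.056],[0,0,0],0],
  ],
)

```text
clock: 24.0
tcp_pos: [0.5456, -0.0842, 0.0902]
tool_rot: [-3.133, -0.117, 0.009]
contact_force: [0.1, -0.6, -1.0]
width: 0.001
finger_force: 0.0
```

Call:
jog_arm(
  motion=[
    [[-0.01,0,0.02],[0,0,0],0],
    [[-0.017,0,0.04],[0,0,0],0],
    [[-0.017,0,0.04],[0,0,0],0],
  ],
)

```text
clock: 24.38
tcp_pos: [0.5437, -0.0843, 0.0856]
tool_rot: [-3.134, -0.117, 0.008]
contact_force: [-0.6, -0.1, -0.4]
width: -0.003
finger_force: 0.0
```

Call:
jog_arm(
  motion=[
    [[-0.01,0,0.02],[0,0,0],0],
    [[-0.017,0,0.04],[0,0,0],0],
    [[-0.017,0,0.04],[0,0,0],0],
  ],
)

```text
clock: 24.75
tcp_pos: [0.5417, -0.0844, 0.0808]
tool_rot: [-3.134, -0.117, 0.008]
contact_force: [-0.6, 0.5, 0.5]
width: 0.002
finger_force: 0.0
```

Run:
```python
from h import *
log();tip('t14.png');w=snap('wrist','w14.png')
hs=cv2.cvtColor(w['pixels'],cv2.COLOR_RGB2HSV)
B=frames(.3)[1];C=B[:3,3]+B[:3,:3]@[-.095,.092,0];print(proj(w,C),proj(w,cur()[:3,3]))
```

```text
24.75 tcp [ 0.5417 -0.0844  0.0808] rot [-3.134 -0.117  0.008] j [-0.261  0.141  1.549  0.004  1.458  1.235] w 0.002 F [-0.6  0.5  0.5]
340 [(238, 116, 97), (240, 133, 100), (242, 118, 106), (244, 111, 110), (246, 112, 98), (248, 115, 104), (250, 108, 99), (252, 135, 81), (254, 145, 88), (256, 152, 84), (258, 152, 84), (260, 152, 87), (262, 148, 81), (264, 111, 117)]
345 [(238, 117, 118), (240, 124, 97), (242, 118, 108), (244, 131, 103), (246, 122, 98), (248, 118, 104), (250, 118, 95), (252, 144, 76), (254, 143, 91), (256, 158, 84), (258, 138, 85), (260, 138, 85), (262, 153, 85), (264, 105, 121)]
[284.1635892  266.21058628] [284.13855927 244.06512909]
```

Run:
```python
from h import *
s=snap('side','s15.png');a=load('s12.png')['pixels'].astype(int);b=s['pixels'].astype(int)
d=np.abs(a-b).sum(2)
print('side diff rows 225-290 step5, cols 270-360 step 6'); print((d[225:290:5,270:360:6]))
print('tcp side px',proj(s,cur()[:3,3]).round(1))
w=load('w14.png');hv=cv2.cvtColor(w['pixels'],cv2.COLOR_RGB2HSV)
print('tcp wrist',proj(w,cur()[:3,3]).round(0))
for A in(.3,.4,.5,.6):
    B=frames(A)[1];q=lambda x,y,z:proj(w,B[:3,3]+B[:3,:3]@[x,y,z]).round(0).tolist()
    print(A,'tab',q(-.115,.112,0),q(-.075,.112,0),q(-.115,.072,0),'tongue',q(-.165,.025,.016),q(-.165,-.025,.016))
for v in range(160,330,10): print(v,''.join('g' if x<45 else('w' if x<108 else 'b') for x in hv[v,150:520:6,1]))
```

```text
side diff rows 225-290 step5, cols 270-360 step 6
[[ 18   5  12 415 401 357 445   2   4  15   3   7   7   6   4]
 [ 24  12   1  84 445 162   8   3   4  16   0  18   8  11  26]
 [ 79  21   4  67 405   5  12  10  26   3   9  22   8   3  21]
 [183 193  11   6  16  14  11  13  11   5   4  17  17  20   1]
 [261  15   8   6   4   6   5  10   3   3  16   3  11  19  24]
 [ 25  15   2   4   8  23  10   5   4   2   3   8   9   8  19]
 [  9   6   3   2   7   3   5   4   4  11   3   6   7   8   5]
 [ 19   4   5  12   5   8   9  10  11   5   5   6  10   7   9]
 [  3  16   8   7  15  34  13   6  14   6   7   8  14  11  28]
 [  9  16   4   8  10  15   8   6   9  10  12   4   8  18   5]
 [ 19   6   6   6   2  20   6   6  15   6   5   8  29   4  18]
 [  1  11   5   8   7   2  14  11   4  12   7   2  11   2   9]
 [  5   1   3  21  19   6   9   5   8  11   1   6   4   9   3]]
tcp side px [293.2 245.4]
tcp wrist [284. 244.]
0.3 tab [252.0, 298.0] [252.0, 234.0] [316.0, 299.0] tongue [400.0, 394.0] [488.0, 395.0]
0.4 tab [250.0, 302.0] [251.0, 234.0] [318.0, 303.0] tongue [412.0, 409.0] [509.0, 410.0]
0.
[... 616 characters left out ...]
gggwwwwwwwwwwwwwwwwwwwwwwwwwww
230 wwwwwwwwwwwwwwwwwwwwwwwwbbbbbggggggwwwwwwwwwwwwwwwwwwwwwwwwwww
240 wwwwwwwwwwwwwwwwwggggggggggggggggggwwwwwwwwwwwwwwwwwwwwwwwwwww
250 wwwwwwwwwwwwwwwwwggggggggggggggggggwwwwwwwwwwwwwwwwwwwwwwwwwww
260 wwwwwwwwwwwwwwwwwggggggggggggggggggwwwwwwwwwwwwwwwwwwwwwwwwwww
270 wwwwwwwwwwwwwwwwwggwggwggwwwgggggggwwwwwwwwwwwwwwwwwwwwwwwwwww
280 wwwwwwwwwwwwwwwwwggwggggggwgggggggggwwwwwwwwwwwwwwwwwwwwwwwwww
290 wwwwwwwwwwwwwwwwwgwgggwgggwgggggggggwwwwwwwwwwwwwwwwwwwwwwwwww
300 wwwwwwwwwwwwwwwwwwgbwggwwggwggggggggwwwwwwwwwwwwwwwwwwwwwwwwww
310 wwwggggwgwbwwwwgwwwgwggwwwwwwwwwwbggwwwwwwwwwwwwwwwwwwwwwwwwww
320 wwwwgwgwgwgggwwwggwgwwggbgwggwwgwwwgwgwwwwwwwwwwwwwwwwwwwwwwww
```

Run:
```python
from h import *
c=cur()
for f in('w12.png','w14.png'):
    w=load(f);h=cv2.cvtColor(w['pixels'],cv2.COLOR_RGB2HSV)
    print(f)
    for u in(262,272,278,290,296,306): print(u,[(v,int(h[v,u,1]),int(h[v,u,2])) for v in range(232,300,4)])
# rigid: same camera-tool relation
w=load('w14.png')
for d in(0,.005,.01,.015,.02,.03): print(d,[proj(w,c[:3,3]+c[:3,:3]@[x,0,-d]).round(0).tolist() for x in(-.011,0,.011)])
```

```text
w12.png
262 [(232, 73, 181), (236, 76, 185), (240, 75, 184), (244, 74, 178), (248, 75, 181), (252, 77, 170), (256, 77, 180), (260, 75, 184), (264, 74, 190), (268, 29, 26), (272, 30, 34), (276, 19, 40), (280, 39, 26), (284, 70, 29), (288, 116, 22), (292, 55, 28), (296, 49, 31)]
272 [(232, 73, 185), (236, 73, 185), (240, 75, 177), (244, 74, 179), (248, 75, 181), (252, 78, 177), (256, 8, 95), (260, 14, 92), (264, 14, 93), (268, 13, 97), (272, 14, 94), (276, 20, 90), (280, 11, 94), (284, 14, 92), (288, 11, 90), (292, 14, 92), (296, 35, 22)]
278 [(232, 76, 185), (236, 75, 183), (240, 74, 180), (244, 78, 179), (248, 74, 183), (252, 73, 179), (256, 3, 89), (260, 16, 94), (264, 8, 97), (268, 22, 93), (272, 14, 92), (276, 9, 88), (280, 16, 94), (284, 16, 95), (288, 6, 91), (292, 14, 91), (296, 11, 117)]
290 [(232, 72, 188), (236, 75, 180), (240, 74, 180), (244, 73, 181), (248, 73, 185), (252, 76, 179), (256, 8, 95), (260, 11, 95), (264, 13, 96), (268, 11, 93), (272, 3, 93), (276, 16, 94), (280, 25, 92), (284, 8, 91), (288, 14, 93), (292, 8, 93), (296, 13, 115)]
296 [(232, 73, 192), (236, 74, 
[... 1679 characters left out ...]
268, 9, 86), (272, 17, 88), (276, 14, 91), (280, 14, 88), (284, 18, 85), (288, 14, 90), (292, 12, 85), (296, 78, 13)]
306 [(232, 7, 112), (236, 7, 141), (240, 4, 138), (244, 4, 143), (248, 0, 144), (252, 2, 141), (256, 7, 141), (260, 2, 143), (264, 4, 145), (268, 59, 26), (272, 18, 29), (276, 38, 40), (280, 64, 28), (284, 51, 25), (288, 38, 34), (292, 85, 30), (296, 38, 27)]
0 [[284.0, 260.0], [284.0, 244.0], [284.0, 227.0]]
0.005 [[284.0, 264.0], [284.0, 247.0], [284.0, 230.0]]
0.01 [[284.0, 268.0], [284.0, 251.0], [284.0, 233.0]]
0.015 [[284.0, 272.0], [284.0, 255.0], [284.0, 237.0]]
0.02 [[284.0, 277.0], [284.0, 259.0], [284.0, 240.0]]
0.03 [[284.0, 287.0], [284.0, 268.0], [284.0, 248.0]]
```

The finger tips show at wrist row 255, in free air and now, which works out to about 33 mm behind the reported TCP. That explains the missing contact: the tip is above the tab. I'll press on in small steps and watch the force.

Call:
jog_arm(
  motion=[
    [[0,0,0.05],[0,0,0],0],
    [[0,0,0.08],[0,0,0],0],
  ],
)

```text
clock: 25.15
tcp_pos: [0.5421, -0.0845, 0.0717]
tool_rot: [-3.134, -0.117, 0.006]
contact_force: [-0.3, -0.0, 2.0]
width: -0.003
finger_force: 1.2
```

Call:
jog_arm(
  motion=[
    [[-0.01,0,0.04],[0,0,0],0],
    [[-0.02,0,0.08],[0,0,0],0],
  ],
)

```text
clock: 25.4
tcp_pos: [0.5394, -0.0846, 0.0619]
tool_rot: [-3.134, -0.117, 0.007]
contact_force: [-0.5, 0.1, 1.6]
width: -0.002
finger_force: 1.2
```

Run:
```python
from h import *
log();tip('t16.png')
```

```text
25.4 tcp [ 0.5394 -0.0846  0.0619] rot [-3.134 -0.117  0.007] j [-0.262  0.15   1.578  0.004  1.419  1.234] w -0.002 F [-0.5  0.1  1.6]
340 [(238, 126, 109), (240, 118, 117), (242, 122, 111), (244, 122, 109), (246, 123, 114), (248, 117, 118), (250, 122, 100), (252, 125, 104), (254, 119, 129), (256, 113, 86), (258, 151, 83), (260, 159, 85), (262, 143, 84), (264, 106, 125)]
345 [(238, 115, 111), (240, 116, 117), (242, 111, 124), (244, 124, 109), (246, 120, 117), (248, 124, 117), (250, 118, 108), (252, 109, 110), (254, 119, 114), (256, 130, 86), (258, 138, 85), (260, 159, 85), (262, 157, 81), (264, 108, 118)]
```

Contact confirmed, and the bed is moving (tongue tip now at top row 256). Continuing to the stop.

Call:
jog_arm(
  motion=[
    [[-0.015,0,0.04],[0,0,0],0],
    [[-0.03,0,0.08],[0,0,0],0],
    [[-0.042,0,0.12],[0,0,0],0],
    [[-0.052,0,0.16],[0,0,0],0],
    [[-0.06,0,0.2],[0,0,0],0],
    [[-0.066,0,0.24],[0,0,0],0],
    [[-0.07,0,0.28],[0,0,0],0],
    [[-0.07,0,0.3],[0,0,0],0],
  ],
)

```text
clock: 26.45
tcp_pos: [0.5306, -0.0849, 0.0254]
tool_rot: [-3.133, -0.117, 0.008]
contact_force: [-0.7, -0.1, 2.0]
width: 0.002
finger_force: 0.9
```

Call:
jog_arm(
  motion=[
    [[0,0,0.02],[0,0,0],0],
    [[0,0,0.04],[0,0,0],0],
  ],
)

```text
clock: 26.7
tcp_pos: [0.5309, -0.0848, 0.0211]
tool_rot: [-3.134, -0.117, 0.007]
contact_force: [-1.9, -0.2, 1.7]
width: -0.002
finger_force: 0.9
```

Run:
```python
from h import *
log();tip('t17.png');t=load('t17.png')
for a in(0,.1):
    B=frames(a)[1];print(a,proj(t,B[:3,3]+B[:3,:3]@[-.165,-.025,.016]).round(1),proj(t,B[:3,3]+B[:3,:3]@[-.165,-.025,0]).round(1))
```

```text
26.7 tcp [ 0.5309 -0.0848  0.0211] rot [-3.134 -0.117  0.007] j [-0.267  0.169  1.644  0.004  1.335  1.229] w -0.002 F [-1.9 -0.2  1.7]
340 [(238, 121, 126), (240, 118, 130), (242, 116, 132), (244, 114, 125), (246, 116, 127), (248, 117, 133), (250, 122, 130), (252, 132, 120), (254, 116, 127), (256, 122, 134), (258, 121, 118), (260, 118, 112), (262, 118, 121), (264, 111, 101)]
345 [(238, 117, 118), (240, 129, 119), (242, 132, 116), (244, 115, 122), (246, 120, 121), (248, 124, 130), (250, 138, 89), (252, 154, 93), (254, 147, 87), (256, 146, 68), (258, 137, 84), (260, 145, 95), (262, 123, 118), (264, 110, 118)]
0 [344.3 264. ] [343.7 264.3]
0.1 [345.  262.7] [344.3 263.5]
```

Call:
jog_arm(
  motion=[
    [[0,0,0.025],[0,0,0],0],
    [[0,0,0.03],[0,0,0],0],
  ],
)

```text
clock: 27.0
tcp_pos: [0.5311, -0.0849, 0.0182]
tool_rot: [-3.134, -0.117, 0.006]
contact_force: [-3.5, 0.1, 6.3]
width: -0.001
finger_force: 3.2
```

Call:
jog_arm(
  motion=[
    [[0,0,0.015],[0,0,0],0],
    [[0,0,0.015],[0,0,0],0],
  ],
)

```text
clock: 27.25
tcp_pos: [0.5311, -0.085, 0.0181]
tool_rot: [-3.134, -0.117, 0.006]
contact_force: [-5.1, 1.2, 11.5]
width: -0.003
finger_force: 6.0
```

Call:
jog_arm(
  motion=[
    [[0,0,0.012],[0,0,0],0],
    [[0,0,0.012],[0,0,0],0],
  ],
)

```text
clock: 27.5
tcp_pos: [0.5312, -0.085, 0.0181]
tool_rot: [-3.134, -0.117, 0.006]
contact_force: [-8.3, 0.9, 18.1]
width: -0.001
finger_force: 8.9
```

Bed stop reached: 18 N with no further travel. Lifting off and heading to the clamp handle.

Call:
jog_arm(
  motion=[
    [[0,0,-0.4],[0,0,0],0],
    [[0,0,-0.9],[0,0,0],0.3],
    [[0,0,-0.95],[0,0,0],0.5],
  ],
)

```text
clock: 27.88
tcp_pos: [0.5352, -0.0864, 0.1345]
tool_rot: [-3.137, -0.117, -0.012]
contact_force: [0.4, -0.5, 0.9]
width: 0.418
finger_force: 0.0
```

Run:
```python
from h import *
log();M=Mj();c=cur();T=np.eye(4);T[:3,:3]=M@np.diag([1,-1,-1]);T[:3,3]=np.r_[S['tj'],0]+M@[.005,-.1,0]+[0,0,.13];print(T[:3,3])
delta(c,T);T[2,3]=.054;delta(c,T)
t=snap('top','t18.png')
# check seated board in flat bed (left edge) and tongue tip
B=frames(0)[1];hs=cv2.cvtColor(t['pixels'],cv2.COLOR_RGB2HSV)[:,:,1].astype(float)
def onb(cam,u,v,z):
    o,d=ray(cam,u,v);n=B[:3,2];p=o+d*((B[:3,3]+z*n-o)@n)/(d@n);return ((p-B[:3,3])@B[:3,:3])*1e3
w=snap('wrist','w18.png');h=cv2.cvtColor(w['pixels'],cv2.COLOR_RGB2HSV)[:,:,1]
q=lambda x,y,z:proj(w,B[:3,3]+B[:3,:3]@[x,y,z]).round(0).tolist()
print('wrist pred: body tongue-side corners',q(-.12,.055,.016),q(-.12,-.055,.016),'tip',q(-.165,.025,.016),q(-.165,-.025,.016),'clamp top',proj(w,T[:3,3]*[1,1,0]+[0,0,.119]).round(0))
for v in range(60,240,12): print(v,'v',''.join('g' if x<45 else('w' if x<108 else 'b') for x in h[v,300:560:4]))
```

```text
27.88 tcp [ 0.5352 -0.0864  0.1345] rot [-3.137 -0.117 -0.012] j [-0.268  0.086  1.501  0.004  1.548  1.229] w 0.418 F [ 0.4 -0.5  0.9]
[ 0.56918522 -0.27514055  0.13      ]
shift [0.165 1.59  0.035] turn [-0.001 -0.002  0.001] mm 192.0 deg 0.5
shift [0.161 1.591 0.669] turn [-0.001 -0.002  0.001] mm 208.0 deg 0.5
wrist pred: body tongue-side corners [327.0, 254.0] [457.0, 255.0] tip [358.0, 301.0] [415.0, 301.0] clamp top [590. 205.]
60 v wwwwwwwwwwwwwwwwwwwwwwwwwwwwwwwwwwwwwwwwwwwwwwwwwwwwwwwwwwwwwwwww
72 v bbbbbbbbbbbbbbbbbbbbbbbbbbbbbbbbbbbbbbbbbbbbbbbbbbbbbbbbbbbbbbbbb
84 v ggbbbbbbbbbbbbbbbbbbbbbbbbbbbbbbbbbbbbbbbbbbbbggwgggggggggbbbbbbb
96 v ggwgggggggggggggggggggggggggggggggggggggggggggggggggwggggbbbbbggg
108 v bbbwgggggwwwwwwwwwwwwwwwwwwwwwwwwwwwwwwwwwwwwwwwgbbbbbbbbbbbbgggg
120 v bbbwgggggwwwwwwwwwwwwwwwwwwwwwwwwwwwwwwwwwwwwwwgggbbbbbbbbbbwgggg
132 v bbbggggggwwwwwwwwwwwwwwwwwwwwwwwwwwwwwwwwwwwwwwggbbbbbbbbbbbggggg
144 v bbbggggggwwwwwwwwwwwwwwwwwwwwwwwwwwwwwwwwbwwwwggbbbbbbbbbbbgggggg
156 v bbbggggggwwwwwwwwwwwwwwwwwwwwwwwwwwwwwwwwwwwwwggbbbbbbbbbbggggbgb
168 v bbbggggggwwwwwwwwwwwwwwwwwwwwwwwwwwwwwwwwwwwwggggwggwggwwgggggwbw
180 v bbbggggggwwwwwwwwwwwwwwwwwwwwwwwwwwwwwwwwwwwwgggggggggwgggggwwbww
192 v bbbgggggwwwwwwwwwwwwwwwwwwwwwwwwwwwwwwwwwwwwggbbwgwwgggggggbwbbgb
204 v ggggggggwwwwwwwwwwwwwwwwwwwwwwwwwwwwwwwwwwwgbbbbbbbbgggwggggwbbwg
216 v ggggggggwwwwwwwwwwwwwwwwwwwwwwwwwwwwwwwwwwwwwwggggwwggggbwbgbwgbb
228 v ggggggggbwwwwwwwwwwwwwwwwwwwwwwwwwwwwwwwwwgwgbwgggggggggbwwwgbbbg
```

Run:
```python
from h import *
w=load('w18.png');B=frames(0)[1];hv=cv2.cvtColor(w['pixels'],cv2.COLOR_RGB2HSV);h=cv2.GaussianBlur(hv[:,:,1],(3,3),0).astype(float)
def onb(u,v,z):
    o,d=ray(w,u,v);n=B[:3,2];p=o+d*((B[:3,3]+z*n-o)@n)/(d@n);return ((p-B[:3,3])@B[:3,:3])*1e3
for v in range(106,250,14):
    k=np.where(h[v,320:350]<45)[0];L=320+k[-1]+1 if len(k) else np.nan
    g=[u for u in range(430,515) if h[v,u]<45 or h[v,u]>112]; Rr=g[0] if g else np.nan
    pl=np.where(h[v,300:330]>112)[0]; PL=300+pl[-1]+1 if len(pl) else np.nan
    print(v,'L',L,onb(L,v,.016).round(1),'R',Rr,onb(Rr,v,.016).round(1),'plate L',PL,onb(PL,v,0).round(1) if PL==PL else '')
for u in(360,400,440): print(u,'foot col',[(v,int(h[v,u])) for v in range(88,112,3)],onb(u,102,.016).round(1),'shoulder',[(v,int(h[v,u]),int(hv[v,u,2])) for v in range(225,320,6)])
```

```text
106 L 336 [-1.1 53.9 16. ] R 491 [ -0.5 -59.   16. ] plate L 312 [-0.9 70.2 -0. ]
120 L 335 [-10.9  54.1  16. ] R 488 [-10.3 -58.8  16. ] plate L 312 [-11.4  69.8  -0. ]
134 L 335 [-21.   53.6  16. ] R 486 [-20.3 -59.3  16. ] plate L 311 [-22.1  70.3  -0. ]
148 L 334 [-31.3  53.8  16. ] R 483 [-30.7 -59.1  16. ] plate L 311 [-33.2  69.9  -0. ]
162 L 333 [-42.  54.  16.] R 480 [-41.3 -58.9  16. ] plate L 310 [-44.5  70.4  -0. ]
176 L 333 [-52.9  53.4  16. ] R 478 [-52.2 -59.4  16. ] plate L 310 [-56.2  70.1  -0. ]
190 L 332 [-64.1  53.6  16. ] R 475 [-63.4 -59.2  16. ] plate L 309 [-68.1  70.6  -0. ]
204 L 331 [-75.6  53.8  16. ] R 472 [-74.9 -59.   16. ] plate L nan 
218 L 330 [-87.5  54.   16. ] R 469 [-86.7 -58.7  16. ] plate L nan 
232 L 330 [-99.7  53.4  16. ] R 467 [-98.9 -59.3  16. ] plate L nan 
246 L nan [nan nan nan] R 464 [-111.4  -59.1   16. ] plate L 329 [-119.4   51.2   -0. ]
360 foot col [(88, 8), (91, 3), (94, 4), (97, 4), (100, 3), (103, 31), (106, 83), (109, 83)] [ 1.8 36.6 16. ] shoulder [(225, 83, 185), (231, 85, 199), (237, 85, 183), (243, 85, 180), (249, 83, 194)
[... 228 characters left out ...]
3), (103, 24), (106, 83), (109, 83)] [ 1.9  7.6 16. ] shoulder [(225, 84, 188), (231, 85, 199), (237, 84, 184), (243, 84, 184), (249, 83, 196), (255, 87, 168), (261, 82, 197), (267, 83, 183), (273, 84, 187), (279, 81, 197), (285, 86, 180), (291, 87, 172), (297, 84, 180), (303, 73, 191), (309, 72, 196), (315, 70, 29)]
440 foot col [(88, 10), (91, 3), (94, 4), (97, 4), (100, 4), (103, 17), (106, 84), (109, 82)] [  2.1 -21.4  16. ] shoulder [(225, 83, 189), (231, 95, 120), (237, 85, 182), (243, 82, 186), (249, 82, 194), (255, 103, 156), (261, 125, 141), (267, 127, 132), (273, 73, 190), (279, 72, 191), (285, 72, 186), (291, 72, 195), (297, 73, 192), (303, 74, 183), (309, 72, 196), (315, 89, 72)]
```

The blank is seated flat: foot at x≈0, edges parallel at +53.8/−59 mm. Now the clamp.

Call:
jog_arm(
  motion=[
    [[0.08,0.4,0],[0,0,0],0.5],
    [[0.16,0.8,0],[0,0,0],0.5],
  ],
)

```text
clock: 28.22
tcp_pos: [0.5569, -0.1798, 0.125]
tool_rot: [-3.132, -0.119, 0.012]
contact_force: [0.5, 0.1, -0.3]
width: 0.504
finger_force: 0.0
```

Call:
jog_arm(
  motion=[
    [[0,0.4,0],[0,0,0],0.5],
    [[0,0.79,0],[0,0,0],0.5],
    [[0,0.79,0],[0,0,0],0.5],
  ],
)

```text
clock: 28.6
tcp_pos: [0.5631, -0.277, 0.1233]
tool_rot: [-3.132, -0.11, 0.014]
contact_force: [0.6, 0.3, -1.1]
width: 0.499
finger_force: 0.0
```

Run:
```python
from h import *
log();M=Mj();c=cur();T=np.eye(4);T[:3,:3]=M@np.diag([1,-1,-1]);T[:3,3]=np.r_[S['tj'],0]+M@[.005,-.1,0]+[0,0,.055]
delta(c,T)
w=snap('wrist','w19.png');hv=cv2.cvtColor(w['pixels'],cv2.COLOR_RGB2HSV)
P=lambda x,y,z:np.r_[S['tj'],0]+M@[.005+x,-.1+y,z]
print('pred handle top',[proj(w,P(x,y,.119)).round(0).tolist() for x,y in((-.028,-.007),(-.028,.007),(.028,-.007),(.028,.007))],'grip side tips',proj(w,c[:3,3]).round(0))
m=hv[:,:,2]<45
for v in range(130,300,10): print(v,''.join('#' if x<45 else '.' for x in hv[v,180:400:4,2]))
```

```text
28.6 tcp [ 0.5631 -0.277   0.1233] rot [-3.132 -0.11   0.014] j [-0.548  0.293  1.281  0.002  1.579  0.953] w 0.499 F [ 0.6  0.3 -1.1]
shift [ 0.056 -0.007  0.569] turn [-0.003  0.003 -0.   ] mm 69.0 deg 0.7
pred handle top [[293.0, 273.0], [271.0, 272.0], [294.0, 188.0], [270.0, 188.0]] grip side tips [284. 244.]
130 .......................................................
140 .......................................................
150 .......................................................
160 .......................................................
170 .......................................................
180 ........................#####..........................
190 ......................#######..........................
200 .......................######..........................
210 .......................######..........................
220 .......................######..........................
230 ........................#####..........................
240 ........................#####..........................
250 ........................#####..........................
260 ..............##........#####.........#................
270 .........##...##.....................###...##..........
280 .......###...###.....................###....##.........
290 ......###...####.....................####....###.......
```

Call:
jog_arm(
  motion=[
    [[0.07,0.003,0.2],[-0.003,0.003,0],0.5],
    [[0.07,0.003,0.4],[-0.003,0.003,0],0.5],
    [[0.07,0.003,0.57],[-0.003,0.003,0],0.5],
    [[0.07,0.003,0.57],[-0.003,0.003,0],0.5],
  ],
)

```text
clock: 29.15
tcp_pos: [0.5708, -0.2708, 0.055]
tool_rot: [-3.138, -0.119, 0.001]
contact_force: [-0.9, -0.3, -0.3]
width: 0.5
finger_force: 0.0
```

Call:
jog_arm(
  motion=[
    [[0,0,0],[0,0,0],0.2],
    [[0,0,0],[0,0,0],0],
    [[0,0,0],[0,0,0],0],
    [[0,0,0],[0,0,0],0],
    [[0,0,0],[0,0,0],0],
  ],
  grip_force=30,
)

```text
clock: 29.78
tcp_pos: [0.5736, -0.2755, 0.06]
tool_rot: [3.133, 0.115, 0.012]
contact_force: [2.5, -4.2, -0.3]
width: 0.158
finger_force: 33.1
```

Run:
```python
from h import *
s=log();print(s['finger_force'],s['torque'].round(2))
```

```text
29.77 tcp [ 0.5736 -0.2755  0.06  ] rot [3.133 0.115 0.012] j [-5.360e-01  3.320e-01  1.360e+00 -1.000e-03  1.439e+00  9.620e-01] w 0.158 F [ 2.5 -4.2 -0.3]
33.10687959194183 [-0.44 -0.14 -0.09]
```

Call:
jog_arm(
  motion=[
    [[0,0,0],[0,0,-0.05],0],
    [[0,0,0],[0,0,-0.1],0],
    [[0,0,0],[0,0,-0.16],0],
    [[0,0,0],[0,0,-0.21],0],
    [[0,0,0],[0,0,-0.27],0],
    [[0,0,0],[0,0,-0.32],0],
    [[0,0,0],[0,0,-0.38],0],
    [[0,0,0],[0,0,-0.43],0],
    [[0,0,0],[0,0,-0.47],0],
    [[0,0,0],[0,0,-0.47],0],
  ],
  grip_force=50,
)

```text
clock: 31.02
tcp_pos: [0.5705, -0.2726, 0.06]
tool_rot: [2.242, 2.199, -0.0]
contact_force: [-6.7, 2.2, 4.7]
width: 0.152
finger_force: 53.6
```

Run:
```python
from h import *
s=log();print(s['finger_force'],s['torque'].round(2))
```

```text
31.02 tcp [ 0.5705 -0.2726  0.06  ] rot [ 2.242  2.199 -0.   ] j [-0.535  0.33   1.362 -0.     1.448 -0.516] w 0.152 F [-6.7  2.2  4.7]
53.60627889633179 [0.61 1.22 0.11]
```

Call:
jog_arm(
  motion=[
    [[0,0,0],[0,0,0],0.3],
    [[0,0,0],[0,0,0],0.5],
    [[0,0,0],[0,0,0],0.5],
    [[0,0,0],[0,0,0],0.5],
    [[0,0,-0.3],[0,0,0],0.5],
    [[0,0,-0.6],[0,0,0],0.5],
    [[0,0,-1],[0,0,0],0.5],
  ],
)

```text
clock: 31.9
tcp_pos: [0.5715, -0.2729, 0.1784]
tool_rot: [2.241, 2.197, 0.001]
contact_force: [0.5, 0.3, -0.1]
width: 0.503
finger_force: 0.0
```

Call:
jog_arm(
  motion=[
    [[0,-0.4,-0.4],[0,0,0],0.5],
    [[0,-0.7,-0.7],[0,0,0],0.5],
    [[0,-0.7,-0.7],[0,0,0],0.5],
    [[0,-0.7,-0.7],[0,0,0],0.5],
  ],
)

```text
clock: 32.4
tcp_pos: [0.4878, -0.2714, 0.2619]
tool_rot: [2.239, 2.195, 0.003]
contact_force: [0.2, -0.4, -0.1]
width: 0.498
finger_force: 0.0
```

Run:
```python
from h import *
log();M=Mj()
P=lambda x,y,z:np.r_[S['tj'],0]+M@[.005+x,-.1+y,z]
w=snap('wrist','w20.png');hv=cv2.cvtColor(w['pixels'],cv2.COLOR_RGB2HSV)
print('handle top ends (closed)',proj(w,P(0,-.028,.119)).round(0),proj(w,P(0,.028,.119)).round(0),'toe tip',proj(w,P(0,.068,.079)).round(0),'open toe',proj(w,P(.068,0,.079)).round(0))
t=snap('top','t20.png');print('top px handle',proj(t,P(0,-.028,.119)).round(0),proj(t,P(0,.028,.119)).round(0),'toe',proj(t,P(0,.068,.079)).round(1),proj(t,P(.068,0,.079)).round(1))
h=cv2.cvtColor(t['pixels'],cv2.COLOR_RGB2HSV)
for v in range(206,248,3): print(v,''.join('#' if y<45 else('g' if x<60 else '.') for x,y in zip(h[v,300:385:2,1],h[v,300:385:2,2])))
a,b=proj(w,P(0,.03,.08)),None
for v in range(40,300,12): print(v,''.join('#' if y<45 else('g' if x<45 else '.') for x,y in zip(hv[v,0:560:8,1],hv[v,0:560:8,2])))
```

```text
32.4 tcp [ 0.4878 -0.2714  0.2619] rot [2.239 2.195 0.003] j [-6.100e-01  9.700e-02  1.237e+00  1.000e-03  1.801e+00 -5.900e-01] w 0.498 F [ 0.2 -0.4 -0.1]
handle top ends (closed) [363. 216.] [362. 164.] toe tip [353. 122.] open toe [413. 177.]
top px handle [377. 227.] [359. 228.] toe [344.4 230.2] [364.1 207.7]
206 ............................gg.............
209 ...g..........gggggggggggggg.g.............
212 ..#ggggggggggg............g.##.............
215 ..#...gg..................g................
218 ......gg..................gg..............#
221 ......ggg.................gg.............##
224 ......ggg.................gg....ggg.....###
227 ......ggg..............gggggg##########.##g
230 ......ggg..............gggggg#.#######.##gg
233 ......ggg..................g..###gg...##g..
236 ......ggg..................g......g..##gggg
239 ggggggggg..................g......g.##ggg.g
242 ggggggggg..................g...#ggg##.gg..#
245 ggggggggg..................gg..#gg##g.gg.##
40 .....................................ggggg.........gg.................
52 ...................................
[... 832 characters left out ...]
##.......................
196 ............................................###.......................
208 ............................................##........................
220 ......................................................................
232 ......................................................................
244 ......................................................................
256 ......................................................................
268 ...........................#gg#..........#gg#.........................
280 ..........................##g##..........##gg#........................
292 ..........................#gg##..........##gg##.......................
```

In the final top view the toe spans u=346–356 at rows 227–230, with its tip where the closed clamp should put it (344,230). The bar lies along the jig's y, the bed is flat, and the robot is clear. Handing in.

```bash
python3 -c "
from station import robot
print(robot.sign_off())"
```

```text
the job is handed in; nothing more can be done
None
```

The job is handed in at about 32 s: the blank is turned over and seated in the bed, the bed is folded to its stop, and the clamp is turned to about 1.5 rad with its toe over the blank; one push of the bed spiked the wrist force to about 44 N at the fingertips (limit 120 N) when they caught the tab's end.

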